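Stow the weighted tin heavy end down in the sloping rack

TASK

Take the small coffee cup out of the sloping wooden rack and stand it upright on the cork mat. Then lift the closed steel tin clear of the worktop to find out which of its two like ends is the heavy one, and stand the tin on end, heavy end down, on the rack's sloping floor, where it must stay standing by itself. Leave the big mug and the tumbler where they are.

Things in the scene. Friction and masses are not known exactly. Their poses are not given: they have to be found in the camera images.
- coffee_cup: Small white coffee cup, 0.1 kg, 52 mm tall. Its round bowl is centred at y = +13 mm, 62 mm across at the rim, about 58 at half height, about 38 at the foot; one loop handle sticks out to y = -44 mm. Origin at underside level, z up its axis. Starts standing on the rack's sloping floor, handle to the rear.
- cup_bowl (a point): The middle of the cup's bowl, on its axis, 26 mm above its foot. Axes as the cup.
- mat: Round flat cork mat, 72 mm across, 5 mm thick, fixed on the worktop. Origin at the centre of its underside.
- tin: Closed plain steel box, 160 mm long (x), 44 wide (y), 56 high (z), lying on the worktop, about 0.4 kg. Origin: centre of its underside as it lies. Its ends look alike, but a hidden load sits in one of them, by chance at +x or -x: the centre of mass lies about 35 mm from the middle towards it. On each long side three domed dark studs stand 7 mm out (58 mm over a pair).
- tin_mid (a point): Centre of the tin, midway between its middle pair of studs, 28 mm above its underside. Held by a pair of studs, a finger pad on each, the tin can turn freely about them: lifted by the middle pair, its heavy end sags until the tin meets the gripper or hangs. Axes as the tin.
- tin_end_a (a point): Centre of the tin's end face at its x = +80 mm.
- tin_end_b (a point): Centre of the tin's end face at its x = -80 mm.
- rack_floor: Sloping floor of the fixed wooden rack, about 100 mm deep from lip to back panel, 240 wide, open at front and sides. Origin on its top surface at the inner face of the front lip, midway along; z is the floor's normal, leaning 18 degrees from vertical towards the open front (robot's side); x runs straight up the slope, y along the lip. The lip is 8 mm high, 10 thick. Origin 35 mm above worktop.
- cup: Big white mug, 79 mm across, 96 mm tall, a bystander. Origin at the centre of its underside.
- tumbler: Clear glass tumbler, 84 mm across, 92 mm tall, a bystander. Origin at the centre of its underside.
- tin_stud_a (a point): Midway between the pair of studs at the tin's x = +60 mm, 28 mm above the underside, 20 mm from that end. Lifted by an end pair, the tin swings down and hangs with its other end lowest, 140 mm below the studs.
- tin_stud_b (a point): The same at the tin's x = -60 mm.
- rack_edge (a point): Middle of the lower front edge of the rack's level top board (260 mm wide, 15 thick, carrying two spice jars), 250 mm above the worktop and 46 mm behind the lip's inner face. It overhangs the floor, so the gripper has to come in leaning back towards the robot by some 25 to 50 degrees.
- rack_stand (a point): Point on the sloping floor 38 mm up from the lip, midway along: a good place to stand the tin, its 56 mm side running up the slope. It then leans 18 degrees to the front. It stays only heavy end down: light end down it topples off the front. Axes as the floor.
Things that resemble listed ones, but are neither listed nor needed, are in the scene too. Leave any purple look-alike of the coffee_cup alone.

How it is judged (in metres and radians):
On the way, in this order (a step that is already met when the one before it is completed fails the run):
1. the small coffee cup stands upright on the cork mat, let go (horizontal distance between cup_bowl and mat below 0.03 m and height (world z) of coffee_cup below 0.012 m and angle between coffee_cup's own z axis and vertical below 0.1 rad and contact force between coffee_cup and the fingers below 0.1 N), for 0.2 s.
2. the tin is lifted with both ends clear of the worktop (height (world z) of each of tin_end_a, tin_end_b above 0.045 m), for 0.2 s.
At the end, for the whole second after the job is handed in: The tin stands on end on the rack's sloping floor within 0.1 rad of the floor's normal, behind the lip, at rest by itself (possible only heavy end down); the small coffee cup stands upright within 0.1 rad on the cork mat, centres within 30 mm; big mug and tumbler within 30 mm of where they stood (angle between the x axis of tin and the z axis of rack_floor, either way round below 0.1 rad and z of tin_mid in the frame of rack_floor between 0.074 and 0.086 m and x of tin_mid in the frame of rack_floor between 0.015 and 0.08 m and y of tin_mid in the frame of rack_floor between -0.12 and 0.12 m and linear speed of tin below 0.02 m/s and horizontal distance between cup_bowl and mat below 0.03 m and height (world z) of coffee_cup below 0.012 m and angle between coffee_cup's own z axis and vertical below 0.1 rad); the robot touches nothing.
It fails at once if the big mug is moved more than 30 mm (distance of cup from where it was at the start of the episode above 0.03 m).
It fails at once if the tumbler is moved more than 30 mm (distance of tumbler from where it was at the start of the episode above 0.03 m).
It also fails if it takes over 72 s, if anything falls off the work surface, if the arm or the gripper's body presses on something with over 40 N, if the wrist force passes 120 N, or if a joint passes its speed limit or range.

ROBOT

A 7-joint arm with a two-finger parallel gripper is mounted at the origin on a cart in front of the work surface, level with it; the furniture and walls round the work are solid. World frame = base frame: x ahead of the robot, y to its left, z up, the work surface at z = 0. Lengths are in m, angles in degrees, forces in N, time in s.
With the tool pointing down it reaches from about 0.425 to 0.95 m from the base axis. Payload 4.7 kg.
Tool frame: the origin (TCP) lies at the very end of the fingers, on their centre line; the grasp point (between the pads) lies behind it (env.pinch_z is the z of the grasp point in the tool frame, in m); z points along the fingers, y is the line along which they close (so a half turn about z gives the same grasp; the last joint's range is limited). The gripper opens to 85 mm and grips with 20 to 120 N. Pads are 22 mm wide; open, the fingers measure 114 mm over their backs; the gripper's body (76 mm by 85 mm) begins 54 mm behind the grasp point. The pads swing forward as they close: fully open they stand 13 mm farther back than shut.
Start: joints at [65.323, 26.849, -2.785, 87.806, 1.381, 65.374, -4.715], TCP at [0.264, -0.621, 0.197] pointing down, gripper open.
Joint ranges: [-148.3, 148.3], [-19.14, 114.17], [-79.39, 73.82], [5.75, 140.21], [-59.74, 239.74], [12.07, 113.84], [-152.46, 152.46]. Speed limits (degrees/s): [147.25, 147.25, 180, 180, 180, 180, 180].

INTERFACE

Orientations are given as [roll, pitch, yaw] about the fixed x, y, z axes, in that order (R = Rz(yaw) Ry(pitch) Rx(roll)).
In Python, from station import env gives the robot as it stands.
- The arm moves only by the shell command python3 -m creep 'ROWS'. ROWS is a JSON object of lists of equal length, an entry for each row: "jaw": the finger opening in mm, from 0 to 85.4; "offset": the shift along the tool's x, y, z in mm, a list of three; "turn": the turn, a rotation vector about the tool's x, y, z in degrees, a list of three. A call has 1 to 20 rows; each row shifts and turns the commanded pose from where the row before left it, along the tool's axes as they then stand; what a row does not reach is not made up. A row lasts 1/8 s, in which the tool goes at most 62.5 mm and 10.7 degrees, less where a joint would pass 70% of its speed; a pose out of reach is approached as far as the arm can. A call with a gripper value outside its range is refused whole. The fingers move at their own pace and stop on an object; the grip force is fixed at half the most. Time passes only in rows, so rows that do not move let the fingers close. It gives the time, the measured TCP pose, the force, the opening and the grip force at its end, in the units of the state.
- env.get_obs(): the state, without advancing time (a new reading comes with each control period).
- env.grab_frame(name): name is "scene" or "top" or "wrist"; returns the picture (480x640x3 uint8, red, green, blue); there is no depth.
- env.get_calibration(name): a dict with "camera_matrix" (3x3 intrinsics, pixels), "camera_from_world" (4x4, takes a point from world to camera coordinates). Camera axes: x right, y up, looking along -z (the intrinsics and any distortion apply to the point x, -y, -z); pixel columns grow to the right and rows downward; lengths in m; the calibration is good to about 2 mm. A picture is of the moment at which its call begins: read the wrist's pose just before it. get_calibration takes no time and is no camera call; for the wrist camera it gives the pose at the moment of the call.
- env.finish_job(): hands the job in; it is judged then, once.
The state is a dict: "time": time; "joint_positions": joint angles; "joint_vel": joint speeds; "joint_efforts": joint torques, N m; "tool_pos": TCP position; "tcp_rot": TCP orientation; "contact_force": force on the tool from outside, world axes, zero at the start; "ft_torque": the same for the moment, N m; "gripper_width": opening from 0.0 (shut) to 1.0 (fully open); "finger_force": force on a finger pad.
Only numpy, scipy, OpenCV 4.12 (cv2) and the standard library are available. Lean on these libraries where they do the work, as an engineer would, in place of code of your own. Each camera call takes 0.05 s, during which the arm holds its last target. There are 200 camera calls.

## Working session

There is one attempt and no reset: what is moved stays moved. The work goes in short steps, Python scripts to look and compute and a shell command to move; the robot and the scene stay as the last step left them, time stands still between calls to the robot, and variables do not carry over. Pictures are saved under pics/ and viewed, at most 10 in all, crops included, and the job is handed in when it is done.

```bash
ls; mkdir -p pics; python3 - <<'E'
from station import env
import cv2,numpy as np
np.set_printoptions(precision=4,suppress=True)
for n in("scene","top"):
    im=env.grab_frame(n); cv2.imwrite(f"pics/{n}0.png",im[:,:,::-1]); c=env.get_calibration(n); print(n,c)
o=env.get_obs();print(o,env.pinch_z)
E
```

```text
pics
scene {'camera_matrix': array([[617.4161,   0.    , 313.9776],
       [  0.    , 617.4161, 238.3608],
       [  0.    ,   0.    ,   1.    ]]), 'camera_from_world': array([[ 0.8632, -0.5049, -0.0045, -0.4539],
       [ 0.3244,  0.5477,  0.7712, -0.2973],
       [-0.3869, -0.6671,  0.6366, -1.8798],
       [ 0.    ,  0.    ,  0.    ,  1.    ]])}
top {'camera_matrix': array([[438.4671,   0.    , 306.9707],
       [  0.    , 438.4671, 238.7261],
       [  0.    ,   0.    ,   1.    ]]), 'camera_from_world': array([[ 0.0084, -1.    , -0.0006, -0.0241],
       [ 0.9929,  0.0082,  0.1183, -0.5628],
       [-0.1183, -0.0016,  0.993 , -1.3134],
       [ 0.    ,  0.    ,  0.    ,  1.    ]])}
{'time': 0.1, 'joint_positions': array([65.3232, 26.8927, -2.783 , 87.8675,  1.3804, 65.3744, -4.716 ]), 'joint_vel': array([ 0.0629, -0.0867, -0.0675, -0.0726, -0.005 ,  0.0093,  0.0651]), 'joint_efforts': array([  0.0008, -51.1516,  -0.0471, -23.8391,   0.0107,   0.0044,
         0.    ]), 'tool_pos': array([ 0.2637, -0.6207,  0.1958]), 'tcp_rot': array([-179.899 ,    0.0037,   23.0208]), 'contact_force': array([0.3647, 0.1621, 1.2291]), 'ft_torque': array([-0.0036, -0.0099,  0.0026]), 'finger_force': 0.0, 'gripper_width': 1.003990686463937} -0.0187
```

View pics/scene0.png

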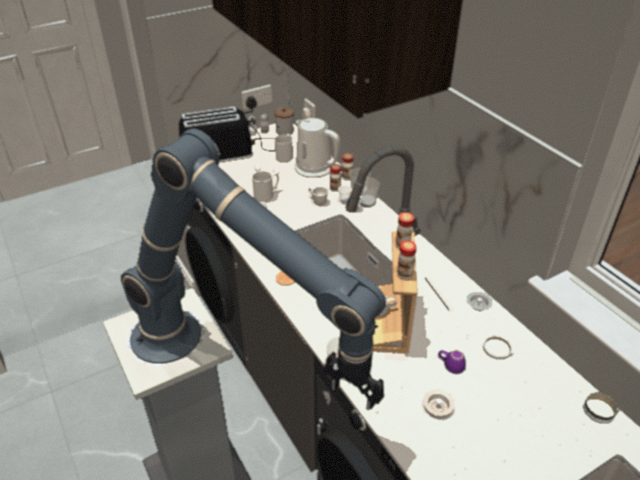

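View pics/top0.png

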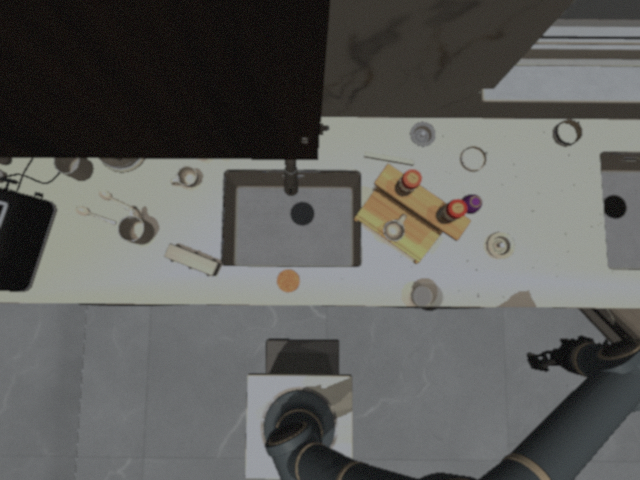

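The top view shows the mat at about (288,280), the tin at (193,259), the rack around (415,215) with the cup in it at (393,229), the tumbler at (425,293) and the mug at (133,230). Next I'll enlarge these.

```bash
cat > h.py <<'E'
import numpy as np,cv2
from station import env
from scipy.spatial.transform import Rotation as R
np.set_printoptions(precision=4,suppress=True)
def ray(c,u,v):
    K,T=c["camera_matrix"],c["camera_from_world"]; p=np.linalg.solve(K,[u,v,1]); d=np.array([p[0],-p[1],-p[2]])
    return -T[:3,:3].T@T[:3,3], T[:3,:3].T@d
def at(c,u,v,z):
    o,d=ray(c,u,v); return o+d*(z-o[2])/d[2]
def proj(c,P):
    K,T=c["camera_matrix"],c["camera_from_world"]; q=T[:3,:3]@P+T[:3,3]; a=K@[q[0],-q[1],-q[2]]; return a[:2]/a[2]
E
python3 - <<'E'
from h import *
im=cv2.imread("pics/top0.png")
a=cv2.resize(im[150:315,345:485],None,fx=5,fy=5,interpolation=2)[:,:] 
b=cv2.resize(im[235:300,155:305],None,fx=5,fy=5,interpolation=2)
cv2.imwrite("pics/c1.png",cv2.resize(im[155:270,345:485],None,fx=5,fy=5,interpolation=2)); cv2.imwrite("pics/c2.png",b)
c=env.get_calibration("top")
for n,u,v,z in[("mat",288,280,.005),("tumbler",425,293,.05),("mug",133,230,.09)]: print(n,at(c,u,v,z))
E
```

```text
mat [0.4369 0.0384 0.005 ]
tumbler [ 0.4006 -0.3736  0.05  ]
mug [0.5779 0.4938 0.09  ]
```

View pics/c1.png

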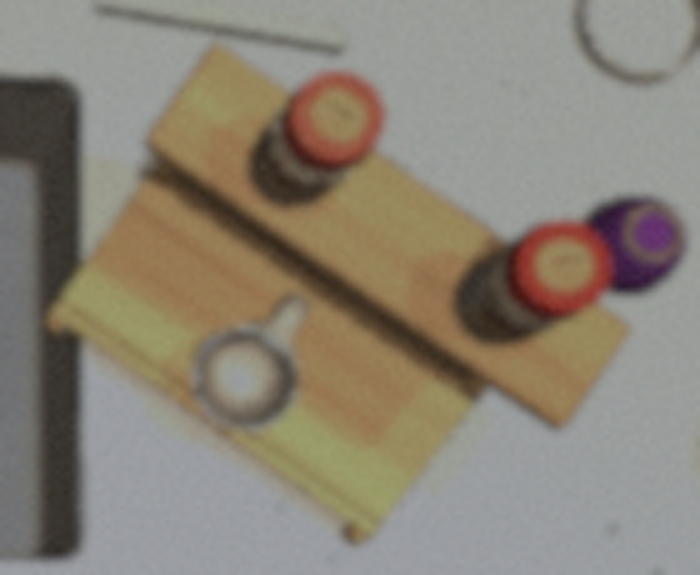

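View pics/c2.png

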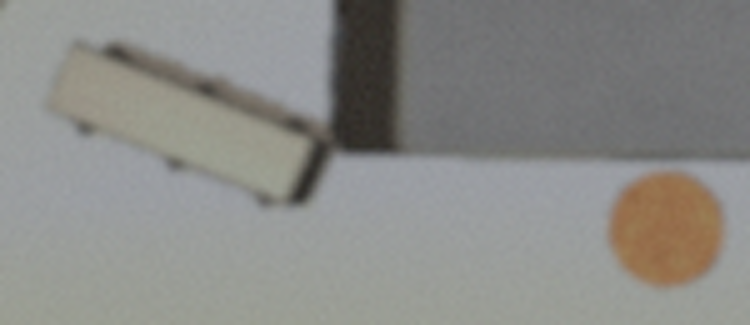

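The crops show the rack's lip running from crop (60,320) to (355,530), the cup rim centre at (243,377) with its handle towards (292,305), and the tin's top corners at (80,42), (48,108), (318,140), (290,200).

```bash
cat >> h.py <<'E'
c=env.get_calibration("top")
def rack():
    A=at(c,345+60/5,155+320/5,.037);B=at(c,345+355/5,155+530/5,.037)
    y=(A-B);L=np.linalg.norm(y);y/=L; f=np.array([y[1],-y[0],0]) # up-slope horizontal
    O=(A+B)/2+f*.005; O[2]=.035
    s=np.radians(18); X=f*np.cos(s)+np.array([0,0,np.sin(s)]); Z=np.cross(X,y)
    return O,np.c_[X,y,Z],L
E
python3 - <<'E'
from h import *
O,M,L=rack(); print("rack",O,L);print(M)
# board lower front edge check: top edge z .265
P=[at(c,345+u/5,155+v/5,.265) for u,v in((150,145),(560,425))]; print("board",P,[M.T@(p-O) for p in P],np.linalg.norm(P[0]-P[1]))
# cup rim centre: floor-frame z=.052
o,d=ray(c,345+243/5,155+377/5); n=M[:,2]
t=(.052-(o-O)@n)/(d@n); q=M.T@(o+d*t-O); print("cup axis in rack",q)
t=(.028-(o-O)@n)/(d@n)
o,d=ray(c,345+290/5,155+307/5); t=(.035-(o-O)@n)/(d@n); print("handle end in rack",M.T@(o+d*t-O))
K=[at(c,155+u/5,235+v/5,.056) for u,v in((80,42),(48,108),(318,140),(290,200))]
print("tin",np.mean(K,0)); 
for a,b in((0,2),(1,3),(0,1),(2,3)): e=K[b]-K[a];print(np.linalg.norm(e),np.degrees(np.arctan2(e[1],e[0])))
for u,v in((85,128),(177,163),(265,202)): print("stud",at(c,155+u/5,235+v/5,.028))
cw=env.get_calibration("wrist");o=env.get_obs();T=cw["camera_from_world"];Rt=R.from_euler('xyz',o["tcp_rot"],degrees=True).as_matrix()
cp=-T[:3,:3].T@T[:3,3];print("wrist cam in tool",Rt.T@(cp-o["tool_pos"]),"view",Rt.T@T[:3,:3].T,cw["camera_matrix"])
E
```

```text
rack [ 0.5651 -0.2653  0.035 ] 0.22000060695364196
[[ 0.7735  0.5818 -0.2513]
 [-0.5533  0.8134  0.1798]
 [ 0.309   0.      0.9511]]
board [array([ 0.6789, -0.1939,  0.265 ]), array([ 0.5353, -0.4006,  0.265 ])] [array([0.1196, 0.1243, 0.203 ]), array([ 0.1229, -0.1273,  0.2019])] 0.2516590074214656
cup axis in rack [0.0366 0.0033 0.052 ]
handle end in rack [0.0846 0.0046 0.035 ]
tin [0.4947 0.3261 0.056 ]
0.15661484714375323 -111.71307273509149
0.15690911628759754 -110.10066766041852
0.04368453786203759 156.4681091356598
0.039264383252846966 156.60220063155194
stud [0.4926 0.3939 0.028 ]
stud [0.4717 0.3366 0.028 ]
stud [0.4483 0.2819 0.028 ]
wrist cam in tool [ 0.0644  0.0009 -0.1776] view [[ 0.0007  0.9659  0.2589]
 [ 1.     -0.0007 -0.0001]
 [ 0.0001  0.2589 -0.9659]] [[341.1889   0.     319.3632]
 [  0.     341.1889 239.0999]
 [  0.       0.       1.    ]]
```

```bash
cat >> h.py <<'E'
O,M,_=rack(); y=M[:,1]; f=np.array([y[1],-y[0],0]); up=np.array([0,0,1.])
def lean(a,f=f,s=-1):
    a=np.radians(a); z=f*np.sin(a)-up*np.cos(a); x=s*(f*np.cos(a)+up*np.sin(a)); return np.c_[x,np.cross(z,x),z]
def plan(Rt,P,pinch=True):
    "rotation in place then translation; P world point for the grasp point"
    o=env.get_obs(); R0=R.from_euler('xyz',o["tcp_rot"],degrees=True).as_matrix(); p=o["tool_pos"]
    rv=np.degrees(R.from_matrix(R0.T@Rt).as_rotvec()); tcp=P-Rt[:,2]*env.pinch_z if pinch else P
    d=Rt.T@(tcp-p)*1000
    print("turn total",rv,np.linalg.norm(rv),"| shift after turn, tool mm",d,"| before turn",R0.T@(tcp-p)*1000,"tcp",tcp)
def st():
    o=env.get_obs(); print({k:o[k] for k in("time","tool_pos","tcp_rot","contact_force","gripper_width","finger_force","joint_positions")})
E
python3 - <<'E'
from h import *
Rt=lean(35); C=O+M@[.0366,.0033,.032]; print(C)
plan(Rt,C-Rt[:,2]*.13)
E
```

```text
[ 0.5873 -0.2771  0.0767]
turn total [ -36.9395  -20.7942 -116.9424] 124.38829335648889 | shift after turn, tool mm [ 16.4475 467.6466  22.4777] | before turn [ 398.8427 -244.1219   28.2512] tcp [ 0.5353 -0.24    0.1679]
```

```bash
python3 -m creep '{"jaw":[85,85,85,85,85,85,85,85,85,85,85,85,85],"offset":[[0,0,-60],[0,0,0],[0,0,0],[0,0,0],[0,0,0],[0,0,0],[0,0,0],[0,0,0],[0,0,0],[0,0,0],[0,0,0],[0,0,0],[0,0,0]],"turn":[[0,0,0],[-3.08,-1.73,-9.75],[-3.08,-1.73,-9.75],[-3.08,-1.73,-9.75],[-3.08,-1.73,-9.75],[-3.08,-1.73,-9.75],[-3.08,-1.73,-9.75],[-3.08,-1.73,-9.75],[-3.08,-1.73,-9.75],[-3.08,-1.73,-9.75],[-3.08,-1.73,-9.75],[-3.08,-1.73,-9.75],[-3.08,-1.73,-9.75]]}'; python3 - <<'E'
from h import *
Rt=lean(35); C=O+M@[.0366,.0033,.032]
st();plan(Rt,C-Rt[:,2]*.13)
E
```

```text
time: 1.72
tool_pos: [0.264, -0.6204, 0.2562]
tcp_rot: [179.9, 35.0, 144.1]
contact_force: [-0.3, -0.2, -0.6]
gripper_width: 0.995
finger_force: 0.0
{'time': 1.725, 'tool_pos': array([ 0.264 , -0.6204,  0.2562]), 'tcp_rot': array([179.8588,  34.954 , 144.0718]), 'contact_force': array([-0.316 , -0.17  , -0.6416]), 'gripper_width': 0.9945445833195626, 'finger_force': 0.0, 'joint_positions': array([106.2854,  16.33  , -39.2781, 107.4584, -17.391 ,  31.6481,
       137.5306])}
turn total [-0.0611 -0.0457 -0.2892] 0.29910286541221165 | shift after turn, tool mm [ 51.1197 467.3091  71.9399] | before turn [ 53.421  467.1216  71.4837] tcp [ 0.5353 -0.24    0.1679]
```

```bash
python3 -m creep '{"jaw":[85,85,85,85,85,85,85,85,85,85],"offset":[[5,50,0],[6,52,6],[6,52,8],[6,52,8],[6,52,8],[6,52,8],[6,52,8],[6,52,8],[4,52,8],[0,0,0]],"turn":[[0,0,0],[0,0,0],[0,0,0],[0,0,0],[0,0,0],[0,0,0],[0,0,0],[0,0,0],[0,0,0],[0,0,0]]}'; python3 - <<'E'
from h import *
st();cw=env.get_calibration("wrist");im=env.grab_frame("wrist");cv2.imwrite("pics/w1.png",im[:,:,::-1])
np.savez("w1.npz",**cw)
for q in([.0366,.0033,.052],[0,0,0],[.1,0,0],[0,.12,0],[0,-.12,0]):print(q,proj(cw,O+M@q))
E
```

```text
time: 2.98
tool_pos: [0.5029, -0.2823, 0.1856]
tcp_rot: [179.8, 34.2, 144.1]
contact_force: [-0.1, -0.2, 0.6]
gripper_width: 0.997
finger_force: 0.0
{'time': 2.975, 'tool_pos': array([ 0.5029, -0.2823,  0.1856]), 'tcp_rot': array([179.8402,  34.2089, 144.1437]), 'contact_force': array([-0.0811, -0.2212,  0.601 ]), 'gripper_width': 0.9966607557432291, 'finger_force': 0.0, 'joint_positions': array([ 45.2789,   6.5111, -26.793 , 127.6042,  42.5676,  17.7159,
        36.0769])}
[0.0366, 0.0033, 0.052] [382.9607 224.6372]
[0, 0, 0] [374.1318 163.2195]
[0.1, 0, 0] [366.7334 253.0307]
[0, 0.12, 0] [503.2624 162.8289]
[0, -0.12, 0] [245.1062 163.6098]
```

View pics/w1.png

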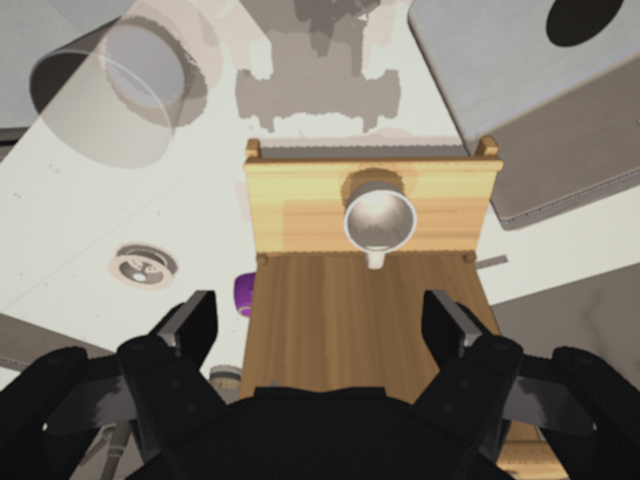

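The wrist view shows the cup rim centred at (380,219) with its handle to the rear at (375,260). It agrees with the map to about 6 mm.

```bash
python3 - <<'E'
from h import *
cw=dict(np.load("w1.npz")); n=M[:,2]
o,d=ray(cw,380,219); t=(.052-(o-O)@n)/(d@n); q=M.T@(o+d*t-O); print(q)
for u,v,h in((247,163,.008),(501,163,.008),(257,252,0),(476,250,0)):
    o,d=ray(cw,u,v); t=(h-(o-O)@n)/(d@n); print(M.T@(o+d*t-O))
Rt=lean(34); C=O+M@[q[0]+.001,q[1],.033]; plan(Rt,C);plan(Rt,C-.05*Rt[:,2]);plan(Rt,C+up*.1)
E
```

```text
[0.0312 0.0003 0.052 ]
[-0.0033 -0.1164  0.008 ]
[-0.0025  0.1136  0.008 ]
[ 0.0983 -0.1185  0.    ]
[0.0965 0.1173 0.    ]
turn total [-0.1875  0.1767 -0.4228] 0.4951149442516525 | shift after turn, tool mm [ 10.37    53.2533 143.4135] | before turn [ 11.2063  53.6427 143.2053] tcp [ 0.5903 -0.283   0.0608]
turn total [-0.1875  0.1767 -0.4228] 0.4951149442516525 | shift after turn, tool mm [10.37   53.2533 93.4135] | before turn [11.0515 53.4797 93.2058] tcp [ 0.5676 -0.2668  0.1023]
turn total [-0.1875  0.1767 -0.4228] 0.4951149442516525 | shift after turn, tool mm [-45.5493  53.2533  60.5097] | before turn [-44.9678  53.7852  60.4741] tcp [ 0.5903 -0.283   0.1608]
```

```bash
python3 -m creep '{"jaw":[85,85,85,85,85,85,85,85],"offset":[[5,27,0],[6,27,0],[0,0,30],[0,0,30],[0,0,33],[0,0,0],[0,0,0],[0,0,0]],"turn":[[0,0,-0.4],[0,0,0],[0,0,0],[0,0,0],[0,0,0],[0,0,0],[0,0,0],[0,0,0]]}'; python3 - <<'E'
from h import *
Rt=lean(34); C=O+M@[.0322,.0003,.033]; plan(Rt,C);st()
E
```

```text
time: 4.03
tool_pos: [0.5668, -0.2692, 0.1043]
tcp_rot: [-179.9, 34.3, 144.1]
contact_force: [0.3, 0.5, -0.1]
gripper_width: 0.999
finger_force: 0.0
turn total [-0.3247  0.3417 -0.3048] 0.5613629676880703 | shift after turn, tool mm [ 1.7858  2.4223 51.2525] | before turn [ 2.1051  2.7024 51.2264] tcp [ 0.5904 -0.2831  0.0608]
{'time': 4.025, 'tool_pos': array([ 0.5668, -0.2692,  0.1043]), 'tcp_rot': array([-179.8819,   34.3421,  144.0568]), 'contact_force': array([ 0.2618,  0.5205, -0.1099]), 'gripper_width': 0.9992586762328494, 'finger_force': 0.0, 'joint_positions': array([ 30.4736,  18.6816, -17.8485, 126.1602,  80.5974,  17.532 ,
        -5.836 ])}
```

```bash
python3 -m creep '{"jaw":[85,85,85,45,45,45,45,45,45,45],"offset":[[1,2,25],[1,1,25],[0,0,0],[0,0,0],[0,0,0],[0,0,0],[0,0,0],[0,0,0],[0,0,0],[0,0,0]],"turn":[[0,0,0],[0,0,0],[0,0,0],[0,0,0],[0,0,0],[0,0,0],[0,0,0],[0,0,0],[0,0,0],[0,0,0]]}'; python3 - <<'E'
from h import *
print(lean(34).T@up)
Rt=lean(34); C=O+M@[.0322,.0003,.033]; plan(Rt,C);st()
E
```

```text
time: 5.28
tool_pos: [0.5904, -0.2817, 0.0607]
tcp_rot: [-179.9, 34.3, 144.1]
contact_force: [-1.0, 2.1, 2.3]
gripper_width: 0.531
finger_force: 1.8
[-0.5592  0.     -0.829 ]
turn total [-0.2836  0.2605 -0.2446] 0.4562509691296498 | shift after turn, tool mm [-0.6494 -1.1155  0.3076] | before turn [-0.6528 -1.1112  0.316 ] tcp [ 0.5904 -0.2831  0.0608]
{'time': 5.275, 'tool_pos': array([ 0.5904, -0.2817,  0.0607]), 'tcp_rot': array([-179.882 ,   34.2608,  144.1295]), 'contact_force': array([-0.9606,  2.0926,  2.298 ]), 'gripper_width': 0.5307637102736499, 'finger_force': 1.8240655486442847, 'joint_positions': array([ 29.2538,  25.0832, -16.0732, 124.4062,  96.1682,  17.6514,
       -20.5095])}
```

```bash
python3 -m creep '{"jaw":[38,38,38,38],"offset":[[0,0,0],[0,0,0],[0,0,0],[0,0,0]],"turn":[[0,0,0],[0,0,0],[0,0,0],[0,0,0]]}'; python3 - <<'E'
from h import *
cw=env.get_calibration("wrist");im=env.grab_frame("wrist");cv2.imwrite("pics/w2.png",im[:,:,::-1])
E
```

```text
time: 5.78
tool_pos: [0.5921, -0.2792, 0.0614]
tcp_rot: [179.9, 34.3, 144.3]
contact_force: [-0.5, 5.9, 7.6]
gripper_width: 0.443
finger_force: 4.2
```

View pics/w2.png

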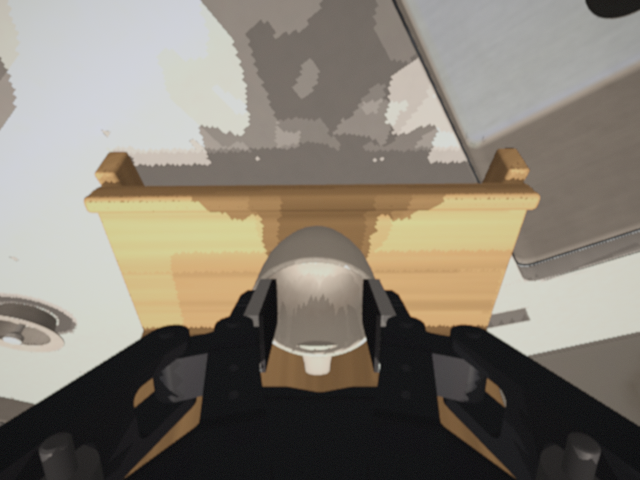

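The picture shows the pads squeezing low and to the rear of the bowl, near (265,310) and (370,310), with the cup tipping. I'll open and look again.

```bash
python3 -m creep '{"jaw":[85,85,85,85,85],"offset":[[0,0,0],[0,0,0],[0,0,0],[0,0,0],[0,0,0]],"turn":[[0,0,0],[0,0,0],[0,0,0],[0,0,0],[0,0,0]]}'; python3 - <<'E'
from h import *
st();cw=env.get_calibration("wrist");im=env.grab_frame("wrist");cv2.imwrite("pics/w3.png",im[130:450,120:520,::-1]);np.savez("w3.npz",**cw)
E
```

```text
time: 6.45
tool_pos: [0.59, -0.2822, 0.0604]
tcp_rot: [-179.8, 34.2, 144.1]
contact_force: [-0.2, 0.1, 0.4]
gripper_width: 0.995
finger_force: 0.0
{'time': 6.45, 'tool_pos': array([ 0.59  , -0.2822,  0.0604]), 'tcp_rot': array([-179.8429,   34.2334,  144.0987]), 'contact_force': array([-0.1863,  0.0582,  0.3897]), 'gripper_width': 0.994636563561548, 'finger_force': 0.0, 'joint_positions': array([ 29.2687,  25.1077, -16.0445, 124.4181,  96.1672,  17.6709,
       -20.5123])}
```

View pics/w3.png

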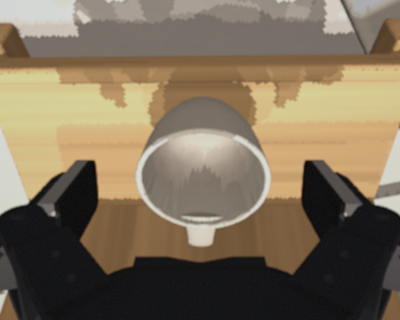

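The cup has settled back in place, with its rim centred at full-image (323,309) and its handle at (320,365).

```bash
python3 - <<'E'
from h import *
cw=dict(np.load("w3.npz")); n=M[:,2]
for u,v,h in((323,309,.052),(323,261,.052),(323,358,.052),(257,309,.052),(390,309,.052),(322,228,.015),(120,193,.008)):
    o,d=ray(cw,u,v); t=(h-(o-O)@n)/(d@n); print(u,v,M.T@(o+d*t-O))
o=env.get_obs(); Rt=R.from_euler('xyz',o["tcp_rot"],degrees=True).as_matrix(); p=o["tool_pos"]
for z in(0,-.0187,-.0317,-.054): print(z,M.T@(p+Rt[:,2]*z-O),[proj(cw,p+Rt@np.array([0,s,z])) for s in(-.042,.042)])
print("tool z in rack",M.T@Rt[:,2])
E
```

```text
323 309 [0.0312 0.0016 0.052 ]
323 261 [0.0049 0.0016 0.052 ]
323 358 [0.0638 0.0016 0.052 ]
257 309 [ 0.0311 -0.0281  0.052 ]
390 309 [0.0312 0.0317 0.052 ]
322 228 [0.0102 0.0012 0.015 ]
120 193 [-0.0064 -0.1008  0.008 ]
0 [0.0365 0.0008 0.0149] [array([245.1036, 269.4552]), array([397.6304, 269.6262])]
-0.0187 [0.0312 0.0009 0.0328] [array([237.1857, 282.3433]), array([405.9429, 282.5336])]
-0.0317 [0.0276 0.001  0.0453] [array([230.6091, 293.0483]), array([412.8473, 293.2546])]
-0.054 [0.0214 0.0011 0.0667] [array([216.4921, 316.0268]), array([427.6681, 316.2681])]
tool z in rack [ 0.2796 -0.0058 -0.9601]
```

The fingers apparently rode over the rim, because the pads sit well back when open. I'll go 14 mm deeper and 4 mm further to the rear, then grip.

```bash
python3 -m creep '{"jaw":[85,85,60,56,52,48,45,45],"offset":[[-4,0,8],[0,0,6],[0,0,0],[0,0,0],[0,0,0],[0,0,0],[0,0,0],[0,0,0]],"turn":[[0,0,0],[0,0,0],[0,0,0],[0,0,0],[0,0,0],[0,0,0],[0,0,0],[0,0,0]]}'; python3 - <<'E'
from h import *
st()
cw=env.get_calibration("wrist");im=env.grab_frame("wrist");cv2.imwrite("pics/w4.png",im[130:450,120:520,::-1]);np.savez("w4.npz",**cw)
E
```

```text
time: 7.5
tool_pos: [0.5993, -0.2884, 0.0516]
tcp_rot: [-179.9, 34.3, 144.1]
contact_force: [-3.1, 2.0, 6.0]
gripper_width: 0.683
finger_force: 63.3
{'time': 7.5, 'tool_pos': array([ 0.5993, -0.2884,  0.0516]), 'tcp_rot': array([-179.8627,   34.2716,  144.1263]), 'contact_force': array([-3.1217,  1.9663,  5.9938]), 'gripper_width': 0.6830285272415139, 'finger_force': 63.25449046808785, 'joint_positions': array([ 29.6427,  26.7828, -16.1386, 123.3   ,  98.3018,  17.8519,
       -22.0317])}
```

The grip is firm now at 58 mm and 63 N, so I'll lift up and to the front.

```bash
python3 -m creep '{"jaw":[40,40,40,40,40],"offset":[[-12,0,-17],[-17,0,-25],[-7,0,-50],[-5,0,-50],[0,0,0]],"turn":[[0,0,0],[0,0,0],[0,0,0],[0,0,0],[0,0,0]]}'; cat >> h.py <<'E'
def ry(a): return np.array([np.cos(np.radians(a)),np.sin(np.radians(a)),0])
E
python3 - <<'E'
from h import *
Rg=lean(34.27); pg=np.array([.5993,-.2884,.0516]); foot=O+M@[.034,.0016,0]
ft=Rg.T@(foot-pg); zt=Rg.T@M[:,2]; print(ft,zt)
mat=np.array([.4369,.0384,.005])
for yaw in(-95,-60):
    Rt=lean(16.27,ry(yaw)); print(yaw,Rt@zt); p=mat+[0,0,.003]-Rt@ft
    plan(Rt,p,False); plan(Rt,p+[0,0,.08],False)
st()
E
```

```text
time: 8.18
tool_pos: [0.563, -0.2612, 0.1954]
tcp_rot: [-179.9, 34.6, 144.1]
contact_force: [-0.1, -0.3, -1.2]
gripper_width: 0.683
finger_force: 64.9
[0.0108 0.0004 0.    ] [-0.2802  0.     -0.96  ]
-95 [-0. -0.  1.]
turn total [25.4089 16.6885 53.5456] 61.57310347498104 | shift after turn, tool mm [ 317.6304 -152.1336   99.3875] | before turn [329.354  159.4576  -3.2891] tcp [0.4355 0.0281 0.011 ]
turn total [25.4089 16.6885 53.5456] 61.57310347498104 | shift after turn, tool mm [ 295.2173 -152.1336   22.5913] | before turn [283.9398 159.3888 -69.1492] tcp [0.4355 0.0281 0.091 ]
-60 [ 0. -0.  1.]
turn total [10.3197 18.0584 21.8183] 30.14363517279316 | shift after turn, tool mm [351.2487  40.1663  89.5759] | before turn [325.7804 163.9489  -0.8296] tcp [0.4417 0.0292 0.011 ]
turn total [10.3197 18.0584 21.8183] 30.14363517279316 | shift after turn, tool mm [328.8355  40.1663  12.7797] | before turn [280.3663 163.8802 -66.6897] tcp [0.4417 0.0292 0.091 ]
{'time': 8.175, 'tool_pos': array([ 0.563 , -0.2612,  0.1954]), 'tcp_rot': array([-179.9402,   34.5884,  144.0681]), 'contact_force': array([-0.0577, -0.3037, -1.157 ]), 'gripper_width': 0.6829605104982529, 'finger_force': 64.92032247202587, 'joint_positions': array([ 37.0941,  10.1033, -25.1405, 122.0158,  47.7289,  23.0116,
        27.2062])}
```

```bash
python3 -m creep '{"jaw":[40,40,40,40,40,40,40,40,40,40,40,40,40,40],"offset":[[0,0,0],[0,0,0],[0,0,0],[0,0,0],[0,0,0],[0,0,0],[42,-22,3],[42,-22,3],[42,-22,3],[42,-22,3],[42,-22,4],[42,-22,3],[43,-20,3],[0,0,0]],"turn":[[4.23,2.78,8.92],[4.23,2.78,8.92],[4.23,2.78,8.92],[4.23,2.78,8.92],[4.23,2.78,8.92],[4.23,2.78,8.92],[0,0,0],[0,0,0],[0,0,0],[0,0,0],[0,0,0],[0,0,0],[0,0,0],[0,0,0]]}'; python3 - <<'E'
from h import *
st()
ft=np.array([.0108,.0004,0]);mat=np.array([.4369,.0384,.005]);Rt=lean(16.27,ry(-95));p=mat+[0,0,.003]-Rt@ft
plan(Rt,p,False)
cw=env.get_calibration("wrist");im=env.grab_frame("wrist");cv2.imwrite("pics/w5.png",im[:,:,::-1]); print(proj(cw,mat))
hsv=cv2.cvtColor(im,cv2.COLOR_RGB2HSV);m=cv2.inRange(hsv,(5,90,80),(22,255,255));n,l,s,ce=cv2.connectedComponentsWithStats(m)
for i in np.argsort(-s[1:,4])[:3]+1: print(s[i],ce[i],at(cw,*ce[i],.005))
E
```

```text
time: 9.93
tool_pos: [0.4324, 0.0305, 0.0872]
tcp_rot: [-179.4, 16.2, 85.6]
contact_force: [0.9, 0.6, -1.3]
gripper_width: 0.677
finger_force: 65.0
{'time': 9.925, 'tool_pos': array([0.4324, 0.0305, 0.0872]), 'tcp_rot': array([-179.4389,   16.1706,   85.5545]), 'contact_force': array([ 0.9147,  0.6229, -1.2873]), 'gripper_width': 0.6771543051854811, 'finger_force': 64.98473523170105, 'joint_positions': array([  3.5459,  18.8417, -29.0035, 121.9185,  28.6281,  53.932 ,
       -48.9265])}
turn total [-0.4062 -0.0968  0.5329] 0.6769839373878827 | shift after turn, tool mm [19.2912  3.3576 73.769 ] | before turn [19.1321  4.0593 73.7751] tcp [0.4356 0.0281 0.011 ]
[326.0309 193.9801]
[ 278  148   94   84 6206] [324.5081 189.7336] [0.436  0.0419 0.005 ]
[494 452  43  28 619] [515.412  467.5897] [ 0.6614 -0.3745  0.005 ]
[463 422  40  31 490] [481.5204 435.451 ] [ 0.604  -0.2941  0.005 ]
```

View pics/w5.png

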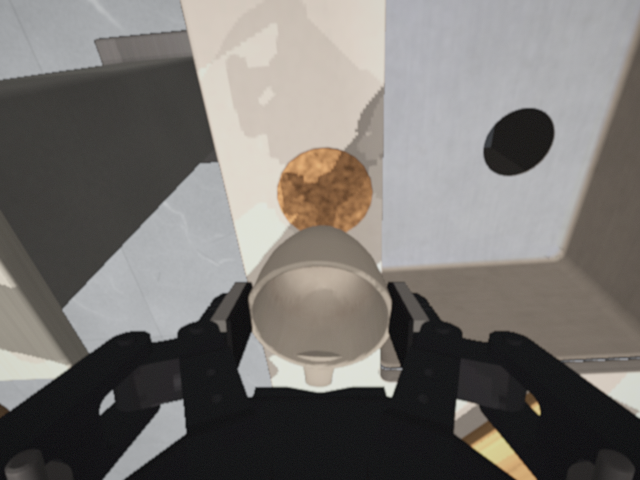

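The cup is held squarely, its rim centred at (321,312), and the mat is seen at (325,190). Lowering now.

```bash
python3 -m creep '{"jaw":[40,40,40,40,40,40,40,40,40],"offset":[[8,1,20],[6,2,24],[5,1,18],[0,0,9],[0.5,0,2],[0,0,0],[0.3,0,1],[0.3,0,1],[0,0,0]],"turn":[[-0.4,0,0.5],[0,0,0],[0,0,0],[0,0,0],[0,0,0],[0,0,0],[0,0,0],[0,0,0],[0,0,0]]}'; python3 - <<'E'
from h import *
st()
ft=np.array([.0108,.0004,0]);mat=np.array([.4369,.0384,.005]);Rt=lean(16.27,ry(-95));p=mat-Rt@ft
plan(Rt,p,False)
E
```

```text
time: 11.1
tool_pos: [0.4381, 0.0261, 0.0118]
tcp_rot: [179.8, 16.2, 84.6]
contact_force: [0.2, 0.7, -2.2]
gripper_width: 0.675
finger_force: 65.0
{'time': 11.1, 'tool_pos': array([0.4381, 0.0261, 0.0118]), 'tcp_rot': array([179.7621,  16.1533,  84.5928]), 'contact_force': array([ 0.176 ,  0.7104, -2.1657]), 'gripper_width': 0.6750807796384545, 'finger_force': 64.98771701692021, 'joint_positions': array([  0.4327,  26.3926, -25.3857, 124.7374,  36.704 ,  45.4719,
       -58.099 ])}
turn total [ 0.1242 -0.1159 -0.3912] 0.4265082590914444 | shift after turn, tool mm [ 2.7522 -2.7008  3.1056] | before turn [ 2.7274 -2.7262  3.1053] tcp [0.4356 0.0281 0.008 ]
```

```bash
python3 -m creep '{"jaw":[40,40,40,40],"offset":[[1,-1,1.5],[1,-1,1.5],[0.3,0,1],[0,0,0]],"turn":[[0,0,0],[0,0,0],[0,0,0],[0,0,0]]}'
```

```text
time: 11.6
tool_pos: [0.4377, 0.0269, 0.01]
tcp_rot: [179.6, 16.4, 84.6]
contact_force: [-2.0, -0.2, 24.5]
gripper_width: 0.681
finger_force: 67.4
```

```bash
python3 -m creep '{"jaw":[40,66,85,85,85,85,85,85,85],"offset":[[-0.4,0,-1.5],[0,0,0],[0,0,0],[0,0,0],[0,0,0],[0,0,-40],[0,0,-50],[0,0,-40],[0,0,0]],"turn":[[0,0,0],[0,0,0],[0,0,0],[0,0,0],[0,0,0],[0,0,0],[0,0,0],[0,0,0],[0,0,0]]}'; python3 - <<'E'
from h import *
st()
cw=env.get_calibration("wrist");im=env.grab_frame("wrist");t=env.grab_frame("top")
a=cv2.resize(t[225:305,150:330],(720,320),interpolation=2); b=cv2.resize(im[60:380,120:520],(350,280))
can=np.zeros((600,720,3),np.uint8);can[:320]=a;can[320:,:350]=b;cv2.imwrite("pics/m1.png",can[:,:,::-1])
print("mat px in b",proj(cw,np.array([.4369,.0384,.005])),"cup bowl rim",proj(cw,np.array([.4369,.0384,.057])))
E
```

```text
time: 12.72
tool_pos: [0.4411, 0.0653, 0.1361]
tcp_rot: [179.4, 16.0, 84.6]
contact_force: [-1.4, -0.3, -1.2]
gripper_width: 0.997
finger_force: 0.0
{'time': 12.725, 'tool_pos': array([0.4411, 0.0653, 0.1361]), 'tcp_rot': array([179.418 ,  16.0035,  84.5756]), 'contact_force': array([-1.4038, -0.2937, -1.2484]), 'gripper_width': 0.9969447903118617, 'finger_force': 0.0, 'joint_positions': array([  1.9523,  15.9046, -31.1572, 117.614 ,  25.1823,  60.1443,
       -49.0578])}
mat px in b [316.469  208.4116] cup bowl rim [316.5637 237.206 ]
```

View pics/m1.png

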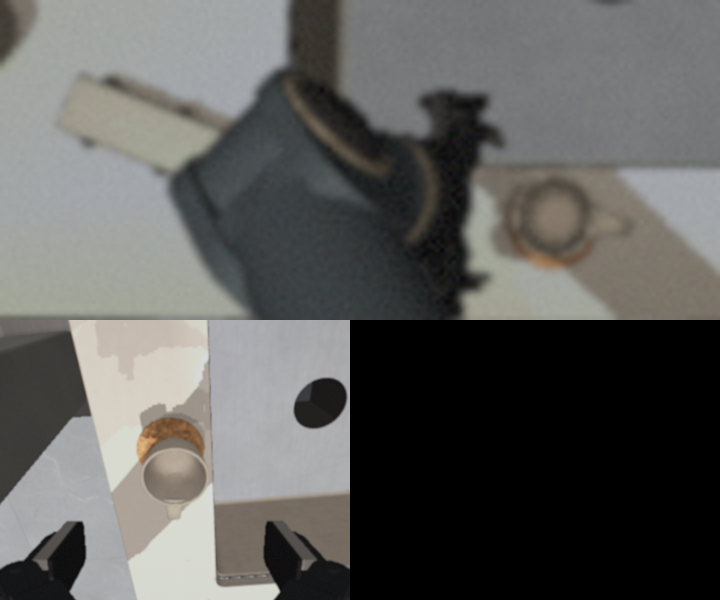

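The cup stands upright on the mat, with its rim at full-image (320,237) against a predicted (317,237). Now the tin.

```bash
cat >> h.py <<'E'
tin=np.array([.4947,.3261,.0]); TY=69.0; e=ry(TY)
E
python3 - <<'E'
from h import *
Rt=lean(0,ry(TY+180)); print(Rt); plan(Rt,tin+[0,0,.12],False)
E
```

```text
[[ 0.3584  0.9336 -0.    ]
 [ 0.9336 -0.3584 -0.    ]
 [-0.      0.     -1.    ]]
turn total [ 2.4075 16.0568 15.5151] 22.457384106374324 | shift after turn, tool mm [265.6176 -42.0268  13.3156] | before turn [260.2643  31.1274 -61.562 ] tcp [0.4947 0.3261 0.12  ]
```

```bash
python3 -m creep '{"jaw":[85,85,85,85,85,85,85,85,85,85],"offset":[[0,0,0],[0,0,0],[0,0,0],[44,-7,2],[44,-7,2],[44,-7,2],[44,-7,2],[44,-7,2],[46,-7,3],[0,0,0]],"turn":[[0.8,5.36,5.18],[0.8,5.36,5.18],[0.8,5.36,5.15],[0,0,0],[0,0,0],[0,0,0],[0,0,0],[0,0,0],[0,0,0],[0,0,0]]}'; python3 - <<'E'
from h import *
st()
cw=env.get_calibration("wrist");im=env.grab_frame("wrist");cv2.imwrite("pics/w6.png",im[:,:,::-1]);np.savez("w6.npz",**cw)
for k in(.08,-.08):
  for j in(.022,-.022): print(k,j,proj(cw,tin+e*k+ry(TY+90)*j+up*.056))
E
```

```text
time: 14.08
tool_pos: [0.4934, 0.33, 0.1184]
tcp_rot: [-179.8, -0.0, 69.3]
contact_force: [-0.4, 0.0, -0.2]
gripper_width: 0.999
finger_force: 0.0
{'time': 14.075, 'tool_pos': array([0.4934, 0.33  , 0.1184]), 'tcp_rot': array([-179.7793,   -0.0121,   69.2924]), 'contact_force': array([-0.3701,  0.0059, -0.1606]), 'gripper_width': 0.9986712846300296, 'finger_force': 0.0, 'joint_positions': array([-13.5746,  27.416 , -32.3452, 102.4745,  17.2086,  55.1907,
       -73.6731])}
0.08 0.022 [291.5446 127.7367]
0.08 -0.022 [357.2139 128.119 ]
-0.08 0.022 [294.6302 340.1024]
-0.08 -0.022 [350.2448 340.5322]
```

View pics/w6.png

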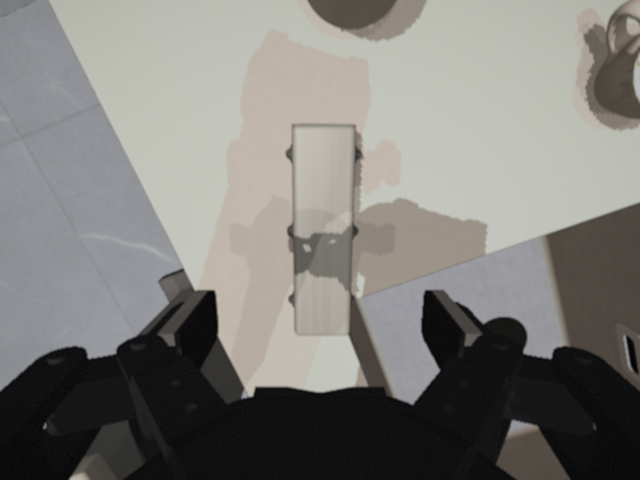

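The tin lies square to the gripper. Its top corners are at (292,126), (355,126), (297,334), (350,334), with the mid studs at (291,232) and (354,232).

```bash
python3 - <<'E'
from h import *
cw=dict(np.load("w6.npz"))
K=[at(cw,u,v,.056) for u,v in((292,126),(355,126),(297,334),(350,334))];print(np.mean(K,0),[np.linalg.norm(K[i]-K[i+2]) for i in(0,1)])
for a,b in((2,0),(3,1)): d=K[b]-K[a];print(np.degrees(np.arctan2(d[1],d[0])))
for v in(154,232): print("stud",(at(cw,291,v,.028)+at(cw,356,v,.028))/2)
t=np.mean(K,0)
Rt=lean(0,ry(TY+180)); plan(Rt,np.array([t[0],t[1],.004]),False)
E
```

```text
[0.496  0.3293 0.056 ] [np.float64(0.15569986571485406), np.float64(0.15557072514028147)]
69.5940503491224
69.42925679934133
stud [0.5169 0.3846 0.028 ]
stud [0.4955 0.3273 0.028 ]
turn total [-0.169   0.1205  0.1554] 0.2593292682967687 | shift after turn, tool mm [  2.7192   1.4948 114.4301] | before turn [  2.9554   1.84   114.4192] tcp [0.496  0.3293 0.004 ]
```

```bash
python3 -m creep '{"jaw":[85,85,85,85,85,60,55,50,50,50,50],"offset":[[1.5,1.5,35],[0,0,40],[0,0,30],[0,0,9],[0,0,0],[0,0,0],[0,0,0],[0,0,0],[0,0,0],[0,0,0],[0,0,0]],"turn":[[0,0,0],[0,0,0],[0,0,0],[0,0,0],[0,0,0],[0,0,0],[0,0,0],[0,0,0],[0,0,0],[0,0,0],[0,0,0]]}'
```

```text
time: 15.5
tool_pos: [0.4971, 0.3278, 0.0068]
tcp_rot: [180.0, -0.1, 69.0]
contact_force: [-0.6, -0.5, -0.7]
gripper_width: 0.584
finger_force: 0.0
```

The pads met nothing at 50 mm, so they passed above the studs. As with the cup, I need to go deeper.

```bash
python3 -m creep '{"jaw":[68,68,68,68,68,68,60,55,50,50,50],"offset":[[-1.5,0,0],[0,0,0],[0,0,4],[0,0,4],[0,0,3],[0,0,0],[0,0,0],[0,0,0],[0,0,0],[0,0,0],[0,0,0]],"turn":[[0,0,0],[0,0,0],[0,0,0],[0,0,0],[0,0,0],[0,0,0],[0,0,0],[0,0,0],[0,0,0],[0,0,0],[0,0,0]]}'
```

```text
time: 16.88
tool_pos: [0.4966, 0.3264, -0.0042]
tcp_rot: [180.0, -0.1, 69.0]
contact_force: [0.0, -0.1, 0.0]
gripper_width: 0.588
finger_force: 0.0
```

```bash
python3 -m creep '{"jaw":[70,70,70,70,70,70,70,70],"offset":[[-1,1,0],[0,0,0],[0,0,3],[0,0,3],[0,0,3],[0,0,3],[0,0,0],[0,0,0]],"turn":[[0,0,0],[0,0,0],[0,0,0],[0,0,0],[0,0,0],[0,0,0],[0,0,0],[0,0,0]]}'; python3 -m creep '{"jaw":[60,56,52,50,50],"offset":[[0,0,0],[0,0,0],[0,0,0],[0,0,0],[0,0,0]],"turn":[[0,0,0],[0,0,0],[0,0,0],[0,0,0],[0,0,0]]}'
```

```text
time: 17.88
tool_pos: [0.4971, 0.3253, -0.0162]
tcp_rot: [180.0, -0.1, 69.0]
contact_force: [-0.1, -0.1, -0.4]
gripper_width: 0.818
finger_force: 0.0
time: 18.5
tool_pos: [0.4955, 0.3261, -0.0149]
tcp_rot: [-179.9, -0.0, 69.1]
contact_force: [-6.2, -1.0, 11.3]
gripper_width: 0.618
finger_force: 60.6
```

The pads caught only the tops of the studs, so I'll go 7 mm deeper.

```bash
python3 -m creep '{"jaw":[70,70,70,70,70,60,56,52,50,50],"offset":[[0,0,0],[0,0,0],[0,0,4],[0,0,3],[0,0,0],[0,0,0],[0,0,0],[0,0,0],[0,0,0],[0,0,0]],"turn":[[0,0,0],[0,0,0],[0,0,0],[0,0,0],[0,0,0],[0,0,0],[0,0,0],[0,0,0],[0,0,0],[0,0,0]]}'
```

```text
time: 19.75
tool_pos: [0.4962, 0.3256, -0.0222]
tcp_rot: [-180.0, -0.0, 69.0]
contact_force: [-4.5, -1.4, 8.3]
gripper_width: 0.622
finger_force: 61.1
```

```bash
python3 -m creep '{"jaw":[45,45,45,45,45],"offset":[[0,0,-5],[0,0,-15],[0,0,-20],[0,0,0],[0,0,0]],"turn":[[0,0,0],[0,0,0],[0,0,0],[0,0,0],[0,0,0]]}'; python3 - <<'E'
from h import *
o=env.get_obs();print(o["ft_torque"],o["contact_force"])
t=env.grab_frame("top");w=env.grab_frame("wrist");cv2.imwrite("pics/t7.png",t[:,:,::-1]);cv2.imwrite("pics/w7.png",w[:,:,::-1])
g=cv2.cvtColor(cv2.imread("pics/w6.png"),6);h=cv2.cvtColor(w,cv2.COLOR_RGB2GRAY)
# column profile along tin axis in wrist image
print("w6",g[60:390:10,322]);print("w7",h[60:390:10,322])
for v in range(60,400,20): print(v,''.join("%4d"%x for x in h[v,250:400:8]))
E
```

```text
time: 20.38
tool_pos: [0.4971, 0.3247, 0.0169]
tcp_rot: [180.0, -0.0, 69.0]
contact_force: [-0.1, -1.1, -4.8]
gripper_width: 0.62
finger_force: 63.6
[-0.2129  0.0799 -0.0243] [-0.1299 -1.0977 -4.8331]
w6 [182 182 182 183 182 183 184 187 187 186 185 184 183 181 179 170 164 163
 120 117 118 117 173 171 170 169 167 166 196 195 195 194 194]
w7 [193 194 169 174 176 176 176 177 177 177 177 177 178 178 178 178 178 177
 178 177 166 108 104 105 105 104 104 103 103 104 101 102 101]
60  193 192 194 193 194 193 194 193 192 193 193 193 193 192 194 193 194 192 205
80  194 159 168 166 167 168 168 167 170 169 168 167 168 166 168 168 167 159 203
100  179 167 174 172 175 174 174 175 176 176 175 172 175 174 175 175 173 133 195
120  185 167 175 174 174 175 175 176 179 176 176 174 176 174 175 175 173 132 196
140  185 168 175 174 174 176 175 176 179 177 177 176 177 176 177 177 173 128 208
160  156 168 176 175 174 176 176 177 179 177 177 175 177 176 178 177 172 118 195
180  196 168 175 175 176 176 176 177 180 178 178 176 177 175 178 178 171 117 208
200  197 168 176 175 175 176 175 177 180 178 177 176 177 176 177 177 170 111 199
220  186 168 175 175 176 177 176 178 180 178 178 176 177 177 177 179 169 110 135
240  187 168 176 175 175 177 175 177 180 178 178 175 178 176 177 178 168 125 146
260  188 167 176 175 170 166 164 166 169 166 170 166 140 170 151 118 113 125 144
280  163 158 167 165 166 166 164 158 106 104 104 104 106 104 104 106 110 116 126
300   14 157 166 165 165 103 102 103 107 105 105 103 104 105 104 105  99  51  23
320   14  95 102 104 103 105 102 103 104 104 102 103 104 104 104 105 100  23  17
340   17  95 102 102 103 104 101 103 106 103 102 102 105 103 103 105  98  17  16
360  187  93 103 102 101 104 100 102 105 101 103 101 104 103 103 105  98 166   8
380  185  92 103 100 101 102 100 101 103 101 100 101 103 101 102 103  96 166  17
```

The force fell by the tin's weight. The moment about the tool's −y and the constant 130-pixel width of the top face both show the +e end, away from the mat, sagging by 15°. That is the heavy end. I'll lift clear, hold, and set it back down.

```bash
python3 -m creep '{"jaw":[45,45,45,45,45,45,45,45,45,45,45,45,45],"offset":[[0,0,-20],[0,0,-20],[0,0,0],[0,0,0],[0,0,0],[0,0,0],[0,0,20],[0,0,20],[0,0,20],[0,0,12],[0,0,5],[0,0,2],[0,0,0]],"turn":[[0,0,0],[0,0,0],[0,0,0],[0,0,0],[0,0,0],[0,0,0],[0,0,0],[0,0,0],[0,0,0],[0,0,0],[0,0,0],[0,0,0],[0,0,0]]}'; python3 - <<'E'
from h import *
o=env.get_obs();print(o["ft_torque"],o["contact_force"])
E
```

```text
time: 22.1
tool_pos: [0.4975, 0.3257, -0.0216]
tcp_rot: [180.0, -0.1, 69.0]
contact_force: [-0.9, -1.3, -1.7]
gripper_width: 0.622
finger_force: 64.1
[-0.2446  0.2311  0.0727] [-0.9483 -1.2689 -1.7136]
```

```bash
python3 -m creep '{"jaw":[75,75,75,75,75,75,60,56,50,45,45,45],"offset":[[0,0,0],[0,0,0],[0,0,0],[-30,0,-10],[-30,0,0],[0,0,10],[0,0,0],[0,0,0],[0,0,0],[0,0,0],[0,0,0],[0,0,0]],"turn":[[0,0,0],[0,0,0],[0,0,0],[0,0,0],[0,0,0],[0,0,0],[0,0,0],[0,0,0],[0,0,0],[0,0,0],[0,0,0],[0,0,0]]}'; python3 - <<'E'
from h import *
print(ry(69)*-.06+np.array([.4975,.3257,0]))
E
```

```text
time: 23.6
tool_pos: [0.476, 0.2699, -0.0214]
tcp_rot: [180.0, -0.1, 69.0]
contact_force: [-2.6, -2.3, 6.9]
gripper_width: 0.623
finger_force: 61.4
[0.476  0.2697 0.    ]
```

```bash
python3 -m creep '{"jaw":[40,40,40,40,40,40,40,40,40,40,40,40,40,40,40],"offset":[[1,0,-18],[4,0,-18],[6,0,-18],[9,0,-17],[11,0,-16],[12,0,-14],[14,0,-12],[15,0,-11],[17,0,-9],[17,0,-8],[17,0,-8],[17,0,-15],[0,0,-30],[0,0,0],[0,0,0]],"turn":[[0,0,0],[0,0,0],[0,0,0],[0,0,0],[0,0,0],[0,0,0],[0,0,0],[0,0,0],[0,0,0],[0,0,0],[0,0,0],[0,0,0],[0,0,0],[0,0,0],[0,0,0]]}'; python3 - <<'E'
from h import *
st();o=env.get_obs();print(o["ft_torque"])
Rt=lean(35); plan(Rt,O+f*-.05+up*.24)
E
```

```text
time: 25.48
tool_pos: [0.5252, 0.3992, 0.1708]
tcp_rot: [-180.0, 0.0, 69.0]
contact_force: [-0.4, -0.1, -4.2]
gripper_width: 0.623
finger_force: 64.1
{'time': 25.475, 'tool_pos': array([0.5252, 0.3992, 0.1708]), 'tcp_rot': array([-179.9634,    0.0416,   69.0177]), 'contact_force': array([-0.4483, -0.0684, -4.1509]), 'gripper_width': 0.6226445351284174, 'finger_force': 64.07831311225891, 'joint_positions': array([-18.5321,  30.2849, -32.5671,  90.3234,  17.4686,  64.5897,
       -76.0985])}
[-0.3226  0.1449  0.0249]
turn total [-23.0436 -29.727  -72.8875] 82.02004885727084 | shift after turn, tool mm [-362.021  -517.3166  145.0019] | before turn [-596.3629  237.0756  -88.587 ] tcp [ 0.5331 -0.2425  0.2597]
```

```bash
python3 - <<'E'
from h import *
w=env.grab_frame("wrist");cv2.imwrite("pics/w8.png",w[:,:,::-1]);h=cv2.cvtColor(w,7)
for v in range(0,420,20): print("%3d"%v,''.join("%4d"%x for x in h[v,200:440:10]))
cw=env.get_calibration("wrist");o=env.get_obs();p=o["tool_pos"];Rt=lean(0,ry(249))
s=p-Rt[:,2]*.046
for a in(0,15,45,90): # sag angle of +e end
    a_=np.radians(a);L=e*np.cos(a_)-up*np.sin(a_);N=e*np.sin(a_)+up*np.cos(a_);q=ry(159)
    print(a,[proj(cw,s+L*l+N*n).round(0).tolist() for l,n in((-.02,.028),(.14,.028),(-.02,-.028))], proj(cw,s+L*.14+N*.028+q*.022).round(0))
E
```

```text
0  205 205 205 206 206 206 207 205 207 206 207 202 179  96 100 100 103 113 205 206 206 198 205 205
 20  207 208 206 208 207 207 208 207 208 208 177  95  89  96 100 105 108 104 113 109 206 209 209 200
 40  208 209 208 209 209 209 209 197 197 210  88  96  95  95 107 111 109 112 112  88 159 125 115 209
 60  210 211 210 211 210 211 197 196 143 154 155 156 156 155 155 159 203 122 111 108 154 157 158 210
 80  211 212 211 212 212 206 200 199 152 156 156 157 159 157 158 159 166 206 112 107 173 210 210 210
100  212 212 212 212 213 201 201 200 156 157 158 159 160 158 159 159 131 163 213 161 203 213 213 212
120  213 213 213 212 213 209 201 202 159 157 159 160 160 158 160 159 144 158 162 213 214 212 212 213
140  214 213 213 214 213 203 203 188 159 159 159 161 161 159 161 160 156 140 212 213 213 213 214 214
160  214 214 214 214 214 202 203 138 159 159 159 159 160 159 162 162 162 137 192 214 214 214 214 214
180  214 214 214 214 209 203 202 151 160 160 159 161 160 158 161 161 161 121 164 215 215 214 214 214
200  215 215 214 215 203 204 204 157 159 160 157 160 160 158 162 161 162 134 165 164 165 176
[... 575 characters left out ...]
 98 101 100  99  96  13  25 108  23  22
340   22  21  20  21  23  15  83  92  88  88  90  89  90  93  92  92  93  94  77  15  29  22  20  21
360   22  24  22  24  20 193 192 177  86  82  83  84  84  86  84  94 106 166 171 157  21  21  22  23
380   24  23  24  20  23 193 207 207 207 207 208 213 213 213 213  80  78 122 169 171  20  22  23  20
400   25  20  28  21  18  21  16  22  20  18  23  20  18  21  20  23  21  25  22  21  23  25  24  21
0 [[319.0, 392.0], [319.0, -186.0], [319.0, 316.0]] [ 226. -186.]
15 [[319.0, 380.0], [319.0, -92.0], [319.0, 334.0]] [254. -92.]
45 [[319.0, 336.0], [320.0, 45.0], [319.0, 367.0]] [280.  45.]
90 [[319.0, 257.0], [320.0, 194.0], [319.0, 395.0]] [292. 194.]
```

The tin's light end sits at the gripper (v≈335) and its far end is at v≈50, so it hangs about 45° down with stud friction holding it there. The heavy end is close to the mug, so I'll go up and back before turning.

```bash
python3 -m creep '{"jaw":[40,40,40,40,40,40,40,40,40,40,40,40,40],"offset":[[-10,0,-40],[-40,0,-20],[-40,0,0],[-30,0,0],[0,0,0],[0,0,0],[0,0,0],[0,0,0],[0,0,0],[0,0,0],[0,0,0],[0,0,0],[0,0,0]],"turn":[[0,0,0],[0,0,0],[0,0,0],[0,0,0],[-2.88,-3.72,-9.11],[-2.88,-3.72,-9.11],[-2.88,-3.72,-9.11],[-2.88,-3.72,-9.11],[-2.88,-3.72,-9.11],[-2.88,-3.72,-9.11],[-2.88,-3.72,-9.11],[-2.88,-3.72,-9.11],[0,0,0]]}'; python3 - <<'E'
from h import *
st();o=env.get_obs();print(o["ft_torque"])
Rt=lean(35); P=O+f*-.03+up*.27; plan(Rt,P+Rt[:,2]*.046,False)
E
```

```text
time: 27.15
tool_pos: [0.4806, 0.2875, 0.2299]
tcp_rot: [-179.9, 34.9, 144.5]
contact_force: [-0.3, 1.1, -4.4]
gripper_width: 0.612
finger_force: 64.5
{'time': 27.15, 'tool_pos': array([0.4806, 0.2875, 0.2299]), 'tcp_rot': array([-179.9264,   34.9064,  144.5116]), 'contact_force': array([-0.3112,  1.0856, -4.4392]), 'gripper_width': 0.6118211778060461, 'finger_force': 64.47000861167908, 'joint_positions': array([-21.3365,  18.3853, -41.9703, 109.5313,  50.0245,  71.7176,
       -31.0368])}
[0.6083 0.819  0.0288]
turn total [-0.0238 -0.0936  0.0712] 0.11999684161501556 | shift after turn, tool mm [-338.1591 -400.4986  191.1504] | before turn [-337.9728 -400.8396  190.7647] tcp [ 0.5621 -0.2632  0.2673]
```

```bash
python3 -m creep '{"jaw":[40,40,40,40,40,40,40,40,40,40,40,40,40],"offset":[[-28,-33,16],[-28,-33,16],[-28,-33,16],[-28,-33,16],[-28,-33,16],[-28,-33,16],[-28,-33,16],[-28,-33,16],[-28,-33,16],[-28,-33,16],[-28,-33,16],[-28,-33,16],[0,0,0]],"turn":[[0,0,0],[0,0,0],[0,0,0],[0,0,0],[0,0,0],[0,0,0],[0,0,0],[0,0,0],[0,0,0],[0,0,0],[0,0,0],[0,0,0],[0,0,0]]}'; cat >> h.py <<'E'
def tinview(tag,a_list=(-20,-10,0,10,20,30)):
    w=env.grab_frame("wrist");cw=env.get_calibration("wrist");cv2.imwrite(f"pics/{tag}.png",w[:,:,::-1]);h=cv2.cvtColor(w,7)
    for v in range(0,420,20): print("%3d"%v,''.join("%4d"%x for x in h[v,210:430:10]))
    o=env.get_obs();Rt=R.from_euler('xyz',o["tcp_rot"],degrees=True).as_matrix();s=o["tool_pos"]-Rt[:,2]*.046
    print("stud in rack",M.T@(s-O))
    for a in a_list: # heavy end tilted a deg rearward (+f) from straight down; L heavy dir; N faces robot side
        r=np.radians(a);L=f*np.sin(r)-up*np.cos(r);N=-f*np.cos(r)-up*np.sin(r)
        print(a,"end top/front, heavy/front, end/rear",[proj(cw,s+L*l+N*n).round(0).tolist() for l,n in((-.02,.028),(.14,.028),(-.02,-.028))],"halfw",(proj(cw,s+L*.14+N*.028+y*.022)-proj(cw,s+L*.14+N*.028))[0].round(0))
E
python3 - <<'E'
from h import *
st();o=env.get_obs();print(o["ft_torque"]);tinview("w9")
E
```

```text
time: 28.78
tool_pos: [0.5642, -0.2651, 0.2669]
tcp_rot: [179.9, 35.0, 143.6]
contact_force: [0.5, 0.1, -3.6]
gripper_width: 0.621
finger_force: 64.8
{'time': 28.775, 'tool_pos': array([ 0.5642, -0.2651,  0.2669]), 'tcp_rot': array([179.8596,  35.0088, 143.6424]), 'contact_force': array([ 0.5467,  0.0846, -3.6281]), 'gripper_width': 0.6211789479805001, 'finger_force': 64.83941316604614, 'joint_positions': array([ 26.5497,   4.0908, -12.4543, 117.5933,  28.6502,  28.3082,
        46.3051])}
[0.529  0.6143 0.076 ]
  0  208 208 207 207 207 206 136 136 136 137 136 137 109 107 107 120 182  99 141 164 164 164
 20  210 210 210 210 210 206 208 172 138 138 139 137 135 117 128 202 201 201 102 147 164 166
 40  211 211 211 211 211 212 210 201 139 140 139 139 149 157 158 212 212 212 211  98 147 169
 60  119 197 195 195 193 111 111 112 110 110 113 109 111 112 111 110 110 110 190 191  99 154
 80  200 199 200 200 162 152 157  90  97  97  99 100  99  99  99 174 143 141 194 193 192 191
100  204 204 205 204 204 191 155  95  98  99 101 101 101 100 101 151 150 202 200 200 199 200
120  200 200 200 194 189
[... 1303 characters left out ...]
 21  19  20  21  22  20  19  21  20  21  19  21  21  22  20  20  27
stud in rack [0.0561 0.0026 0.265 ]
-20 end top/front, heavy/front, end/rear [[322.0, 356.0], [320.0, 7.0], [322.0, 358.0]] halfw 45.0
-10 end top/front, heavy/front, end/rear [[322.0, 339.0], [320.0, 47.0], [322.0, 369.0]] halfw 40.0
0 end top/front, heavy/front, end/rear [[322.0, 320.0], [320.0, 84.0], [322.0, 378.0]] halfw 35.0
10 end top/front, heavy/front, end/rear [[322.0, 301.0], [320.0, 118.0], [322.0, 386.0]] halfw 32.0
20 end top/front, heavy/front, end/rear [[322.0, 282.0], [321.0, 150.0], [322.0, 392.0]] halfw 30.0
30 end top/front, heavy/front, end/rear [[322.0, 266.0], [321.0, 181.0], [322.0, 396.0]] halfw 28.0
```

The tin hangs with its heavy end down, about 3° off vertical, and friction locks it to the pads. I'll lean the tool to 40°, come in under the board with the rear bottom edge first, then pivot the tin down onto the floor.

```bash
python3 - <<'E'
from h import *
Rt=lean(40)
for x,z in((.056,.23),(.072,.175),(.072,.142),(.03,.141)):
    P=O+M@[x,0,z]; print(P);plan(Rt,P+Rt[:,2]*.046,False)
print("floor axes in tool", Rt.T@M)
E
```

```text
[ 0.5506 -0.255   0.271 ]
turn total [-0.1559 -5.0142 -0.4472] 5.036510298142342 | shift after turn, tool mm [ 9.169  -2.5385 32.5509] | before turn [ 6.2688 -2.5092 33.2337] tcp [ 0.5746 -0.2722  0.2358]
[ 0.5768 -0.2737  0.2237]
turn total [-0.1559 -5.0142 -0.4472] 5.036510298142342 | shift after turn, tool mm [14.9374 -2.5385 89.5397] | before turn [ 7.0347 -2.3792 90.5085] tcp [ 0.6008 -0.2909  0.1884]
[ 0.5851 -0.2796  0.1923]
turn total [-0.1559 -5.0142 -0.4472] 5.036510298142342 | shift after turn, tool mm [ 27.2994  -2.5385 120.1368] | before turn [ 16.6751  -2.3805 122.0689] tcp [ 0.6091 -0.2968  0.1571]
[ 0.5528 -0.2566  0.1784]
turn total [-0.1559 -5.0142 -0.4472] 5.036510298142342 | shift after turn, tool mm [ 66.6157  -2.5385 105.3305] | before turn [ 57.1337  -2.7276 110.7561] tcp [ 0.5769 -0.2738  0.1431]
floor axes in tool [[-0.9272  0.     -0.3746]
 [ 0.      1.      0.    ]
 [ 0.3746 -0.     -0.9272]]
```

```bash
python3 -m creep '{"jaw":[40,40,40,40,40,40,40,40],"offset":[[0,0,0],[0,0,0],[9,-2.5,10],[0,0,22],[2,0,20],[2,0,18],[2,0,19],[0,0,0]],"turn":[[-0.1,-2.5,-0.2],[-0.1,-2.5,-0.2],[0,0,0],[0,0,0],[0,0,0],[0,0,0],[0,0,0],[0,0,0]]}'; python3 - <<'E'
from h import *
st();tinview("w10",(-5,0,5,10))
E
```

```text
time: 29.82
tool_pos: [0.6014, -0.2862, 0.1874]
tcp_rot: [-180.0, 39.9, 144.9]
contact_force: [0.2, -0.4, -3.4]
gripper_width: 0.619
finger_force: 64.8
{'time': 29.825, 'tool_pos': array([ 0.6014, -0.2862,  0.1874]), 'tcp_rot': array([-179.9864,   39.8775,  144.8736]), 'contact_force': array([ 0.2084, -0.422 , -3.385 ]), 'gripper_width': 0.6191446654135094, 'finger_force': 64.82171416282654, 'joint_positions': array([ 20.3857,  12.7298,  -5.6246, 122.2214,  64.1318,  15.3655,
        11.6915])}
  0  206 205 206 206 205 206 135 134 134 133 134 104 105 105 105 105 190 191 200 200 201 198
 20  206 204 200 210 204 202 140 122 123 123 109 106 105 106 105 126 201 202 202 200 201 201
 40  106 106 105 106 106 106 107 108 107 106 108 107 107 106 106 105 107 106 106 105 105 104
 60  199 181 149 160 137 134 130  94  97  99 100 101 100 100 101 104 118 116 134 116 115 179
 80  202 202 152 153 153 197 149  98  99 100 101 103 100 100 102 109 182 171 128 128 198 200
100  198 199 199 147 148 148 144 100 101 101 102 103 102 101 104  92 146 144 145 191 195 195
120  181 181 180 180 181 181 117 101 101 1
[... 1083 characters left out ...]
 21  22  23 107 113 126 180 177 176 179 178 180 178 179 177 103 108  89  22  20  22
380   20  21  23  21 107 109 110 101 101 100  98  96 100  97 100 101  97 109 100  19  21  22
400   21  28  19  24  19  21  23  20  20  23  20  20  20  21  22  21  22  21  20  21  19  26
stud in rack [0.0701 0.0041 0.1757]
-5 end top/front, heavy/front, end/rear [[323.0, 339.0], [322.0, 47.0], [321.0, 369.0]] halfw 40.0
0 end top/front, heavy/front, end/rear [[323.0, 329.0], [322.0, 66.0], [321.0, 374.0]] halfw 37.0
5 end top/front, heavy/front, end/rear [[323.0, 320.0], [321.0, 84.0], [321.0, 378.0]] halfw 35.0
10 end top/front, heavy/front, end/rear [[323.0, 310.0], [321.0, 101.0], [321.0, 382.0]] halfw 34.0
```

```bash
python3 -m creep '{"jaw":[40,40,40,40,40,40,40],"offset":[[-3,0,1.3],[-3.5,0,1.3],[4,0,10],[4,0,10],[2,0,5],[0,0,0],[0,0,0]],"turn":[[0,0,0],[0,0,0],[0,0,0],[0,0,0],[0,0,0],[0,0,0],[0,0,0]]}'; python3 -m creep '{"jaw":[40,40,40,40,40],"offset":[[0.8,0,2],[0.8,0,2],[0.8,0,2],[0.8,0,2],[0,0,0]],"turn":[[0,0,0],[0,0,0],[0,0,0],[0,0,0],[0,0,0]]}';  python3 - <<'E'
from h import *
o=env.get_obs();Rt=R.from_euler('xyz',o["tcp_rot"],degrees=True).as_matrix();print(M.T@(o["tool_pos"]-Rt[:,2]*.046-O),"force in rack",M.T@o["contact_force"])
E
```

```text
time: 30.75
tool_pos: [0.6142, -0.2959, 0.1664]
tcp_rot: [180.0, 40.1, 144.8]
contact_force: [0.1, 0.3, -4.2]
gripper_width: 0.616
finger_force: 64.8
time: 31.38
tool_pos: [0.616, -0.2974, 0.1572]
tcp_rot: [-180.0, 40.0, 144.9]
contact_force: [-0.3, -0.3, -4.3]
gripper_width: 0.619
finger_force: 64.8
[0.0777 0.0034 0.1403] force in rack [-1.4579 -0.4239 -4.0944]
```

```bash
python3 -m creep '{"jaw":[40,40,40,40],"offset":[[0.8,0,2],[0.8,0,2],[0,0,0],[0,0,0]],"turn":[[0,0,0],[0,0,0],[0,0,0],[0,0,0]]}';  python3 - <<'E'
from h import *
o=env.get_obs();Rt=R.from_euler('xyz',o["tcp_rot"],degrees=True).as_matrix();print(M.T@(o["tool_pos"]-Rt[:,2]*.046-O),"force in rack",M.T@o["contact_force"])
E
```

```text
time: 31.88
tool_pos: [0.6172, -0.2982, 0.1534]
tcp_rot: [-180.0, 40.0, 144.9]
contact_force: [-0.2, 0.0, -4.7]
gripper_width: 0.619
finger_force: 64.8
[0.0778 0.0034 0.1363] force in rack [-1.5731 -0.1012 -4.383 ]
```

```bash
python3 -m creep '{"jaw":[40,40,40,40],"offset":[[0.8,0,2],[0.8,0,2],[0.4,0,1],[0,0,0]],"turn":[[0,0,0],[0,0,0],[0,0,0],[0,0,0]]}'; python3 -m creep '{"jaw":[40,40,40],"offset":[[0.8,0,2],[0.4,0,1],[0,0,0]],"turn":[[0,0,0],[0,0,0],[0,0,0]]}'
```

```text
time: 32.38
tool_pos: [0.621, -0.3006, 0.152]
tcp_rot: [180.0, 40.4, 144.8]
contact_force: [-0.8, -0.5, 5.8]
gripper_width: 0.619
finger_force: 65.3
time: 32.75
tool_pos: [0.6238, -0.3025, 0.152]
tcp_rot: [180.0, 40.7, 144.8]
contact_force: [-1.8, -1.0, 13.9]
gripper_width: 0.616
finger_force: 65.6
```

```bash
python3 -m creep '{"jaw":[40,40,40,40,40,40],"offset":[[4.6,0,-1.9],[4.6,0,-1.9],[4.6,0,-1.9],[4.6,0,-1.9],[4.6,0,-1.9],[0,0,0]],"turn":[[0,0,0],[0,0,0],[0,0,0],[0,0,0],[0,0,0],[0,0,0]]}'; python3 - <<'E'
from h import *
o=env.get_obs();print("force in rack",M.T@o["contact_force"]);tinview("w11",(-5,0,5,10,15))
E
```

```text
time: 33.5
tool_pos: [0.6079, -0.291, 0.1505]
tcp_rot: [180.0, 41.4, 144.7]
contact_force: [-4.5, 1.0, 29.5]
gripper_width: 0.613
finger_force: 66.6
force in rack [ 5.1032 -1.8196 29.3629]
  0  206 205 208 206 206 132 131 133 134 118 104 103 103 103 102 110 123 188 187 199 200 201
 20  200 208 207 207 207 177 134 135 135 104 105 105 104 105 104 104 104 190 199 200 200 202
 40  192 183 105 192 193 105 106 107 106 105 106 106 106 106 106 105 105 190 190 190 105 189
 60   99  99  98  99 101 100 101  94  97  99  99 100 100 100  98 102 102 102 101 102 101 101
 80  167 136 136 121 120 122 120  97  99 100  99 102 100 100 101  97 109 110 110 108 110 111
100  201 151 151 151 190 145 137 101 100 101 103 103 101 100 102  94 126 157 125 125 147 199
120  200 201 179 151 151 151 142 101 100 100 104 103 101 102 101  93 124 125 128 144 195 194
140  180 180 180 179 180 180  94 101 102 101 104 102 101 102 102  97 111 174 172 173 172 172
160  180 180 181 180 180 181  91 102 102 101 104 103 102 104 102 102 178 177 176 175 175 175
180  177 177 176 176 176 175  98 102 104 102 103 103 102 104 101 104 157 1
[... 871 characters left out ...]
0  21 116 107 111 102 104 103  98  95  99 100  99 101  95 103 100  22  22  21
400   22  28  19  20  21  19  19  20  20  23  21  21  23  20  19  20  20  20  22  21  17  27
stud in rack [0.0649 0.0038 0.1367]
-5 end top/front, heavy/front, end/rear [[323.0, 341.0], [322.0, 42.0], [321.0, 368.0]] halfw 40.0
0 end top/front, heavy/front, end/rear [[323.0, 332.0], [322.0, 61.0], [321.0, 372.0]] halfw 38.0
5 end top/front, heavy/front, end/rear [[323.0, 323.0], [321.0, 79.0], [321.0, 377.0]] halfw 36.0
10 end top/front, heavy/front, end/rear [[323.0, 313.0], [321.0, 97.0], [321.0, 381.0]] halfw 34.0
15 end top/front, heavy/front, end/rear [[323.0, 304.0], [321.0, 113.0], [321.0, 385.0]] halfw 33.0
```

The tin slid instead of pivoting, because the stud friction at 65 N grip is stiff. I'll back off a little and ease the grip so that the tin can turn.

```bash
python3 -m creep '{"jaw":[40,40,40,40,53,53],"offset":[[-2,0,-6],[-4.6,0,1.9],[-4.6,0,1.9],[-4.6,0,1.9],[0,0,0],[0,0,0]],"turn":[[0,0,0],[0,0,0],[0,0,0],[0,0,0],[0,0,0],[0,0,0]]}'; python3 -m creep '{"jaw":[54,54,54],"offset":[[0,0,0],[0,0,0],[0,0,0]],"turn":[[0,0,0],[0,0,0],[0,0,0]]}'; python3 - <<'E'
from h import *
o=env.get_obs();Rt=R.from_euler('xyz',o["tcp_rot"],degrees=True).as_matrix();print(M.T@(o["tool_pos"]-Rt[:,2]*.046-O),"force in rack",M.T@o["contact_force"],o["joint_positions"])
E
```

```text
time: 34.3
tool_pos: [0.6117, -0.2939, 0.1508]
tcp_rot: [180.0, 40.3, 144.8]
contact_force: [-0.2, 0.0, 7.7]
gripper_width: 0.622
finger_force: 58.6
time: 34.67
tool_pos: [0.6115, -0.2937, 0.1506]
tcp_rot: [180.0, 40.3, 144.8]
contact_force: [-1.4, 0.7, 7.5]
gripper_width: 0.63
finger_force: 40.8
[0.0699 0.0037 0.1357] force in rack [ 0.8681 -0.2782  7.5619] [ 20.1414  17.0144  -4.9079 122.9728  84.845   13.7506  -9.0667]
```

```bash
python3 -m creep '{"jaw":[55,55,55.3,55.3,55.3,55.3,55.3],"offset":[[-5,0,1],[0,0,0],[3,0,-1],[3.5,0,-1.3],[3.5,0,-1.3],[3.5,0,-1.3],[0,0,0]],"turn":[[0,0,0],[0,0,0],[0,0,0],[0,0,0],[0,0,0],[0,0,0],[0,0,0]]}'; python3 - <<'E'
from h import *
o=env.get_obs();print("force in rack",M.T@o["contact_force"],o["joint_positions"]);tinview("w12",(-5,0,5,10,15))
w=cv2.imread("pics/w12.png",0);print(w[30:110:5,300],w[300:350:4,322])
E
```

```text
time: 35.55
tool_pos: [0.6042, -0.2886, 0.149]
tcp_rot: [180.0, 40.4, 144.8]
contact_force: [-2.8, -0.2, 10.8]
gripper_width: 0.648
finger_force: 21.3
force in rack [ 1.3229 -1.8096 10.9296] [ 19.8268  16.486   -4.9708 124.1582  87.6436  13.9652 -12.2356]
  0  206 206 207 206 205 134 135 133 133 107 104 104 103 104 102 124 125 189 188 194 201 201
 20  206 207 206 207 208 176 153 134 134 126 105 105 105 106 106 104 106 189 189 201 202 210
 40  202 191 197 193 191 188 106 106 106 108 106 106 107 106 105 106 119 190 203 202 198 195
 60  107 107 106 106 106 107 108 106  98  98  96  97  97  98  96 107 106 107 107 106 107 105
 80  151 149 149 136 136 139 135  94  98  99  99  99  98  99 101 110 109 123 124 122 123 123
100  198 148 147 147 193 132 134  97  98  98 101 102 101 101 101 100 124 189 131 125 145 197
120  201 202 153 153 150 151  98 100  99  99 101 101 100 101 101  91 125 125 124 144 198 197
140  184 184 184 184 184 152 117 101 100 101 101 102 101 102 103  95 120 184 183 183 183 182
160  180 180 181 180 181 180 111 100 101 101 102 100 100 103 101 100 180 178 177 178 177 177
180  17
[... 1059 characters left out ...]
1  19  19  20  19  21  21  19  20  23  21  22  28
stud in rack [0.0609 0.0036 0.1369]
-5 end top/front, heavy/front, end/rear [[323.0, 339.0], [322.0, 46.0], [321.0, 368.0]] halfw 40.0
0 end top/front, heavy/front, end/rear [[323.0, 330.0], [322.0, 64.0], [321.0, 373.0]] halfw 37.0
5 end top/front, heavy/front, end/rear [[323.0, 321.0], [321.0, 82.0], [321.0, 378.0]] halfw 35.0
10 end top/front, heavy/front, end/rear [[323.0, 311.0], [321.0, 100.0], [321.0, 382.0]] halfw 34.0
15 end top/front, heavy/front, end/rear [[323.0, 302.0], [321.0, 117.0], [321.0, 386.0]] halfw 32.0
[115 124 108 106 106 106  97  97  97  99  98  98  98  99  98  99] [ 98  98  99  98  98  99 101 107 124 143 171 182 161]
```

```bash
python3 - <<'E'
import cv2,numpy as np
for n in("w9","w10","w11","w12"):
    w=cv2.imread(f"pics/{n}.png",0).astype(int);print(n,w[44:92:3,295:306].mean(1).astype(int),w[316:350:2,305:340].mean(1).astype(int))
E
```

```text
w9 [139 139 139 139 121 111 108  96  97  97  97  97  97  97  97  97] [ 99  98 101 106 111 119 129 132 131 128 122 122 125 131 148 180 180]
w10 [ 96  98  98  98  98  98  98  99  98  98  99  99  99  99  99 100] [101 101 101 101 101 101 101 105 109 114 123 149 177 183 171 174 169]
w11 [104 105  99  97  98  98  98  98  98  98  98  99  99  99  99  99] [ 99  99  99  99  99  99 101 106 110 120 142 176 186 178 165 180 162]
w12 [106 106 106 106 105  95  96  97  97  97  97  97  98  98  98  98] [ 97  97  97  97 100 104 108 117 126 130 140 167 170 175 181 160 163]
```

The tin is pivoting slowly, from about −6° to −2°. I'll press a bit more and keep drawing the top forward. After that I'll lock the grip, lift, and shift it up-slope.

```bash
python3 -m creep '{"jaw":[55.3,55.3,55.3,55.3,55.3,55.3,55.3,55.3],"offset":[[2,0,3],[4.6,0,-1.9],[4.6,0,-1.9],[4.6,0,-1.9],[4.6,0,-1.9],[4.6,0,-1.9],[4.6,0,-1.9],[0,0,0]],"turn":[[0,0,0],[0,0,0],[0,0,0],[0,0,0],[0,0,0],[0,0,0],[0,0,0],[0,0,0]]}'; cat >> h.py <<'E'
def ang(tag):
    w=env.grab_frame("wrist");cw=env.get_calibration("wrist");cv2.imwrite(f"pics/{tag}.png",w[:,:,::-1]);h=cv2.cvtColor(w,7).astype(int)
    o=env.get_obs();Rt=R.from_euler('xyz',o["tcp_rot"],degrees=True).as_matrix();s=o["tool_pos"]-Rt[:,2]*.046
    print("stud in rack",M.T@(s-O),"force in rack",M.T@o["contact_force"],"q6",o["joint_positions"][5])
    print("heavy edge rows 0..",h[0:180:5,295:306].mean(1).astype(int),"end rows 280..",h[280:350:3,305:340].mean(1).astype(int))
    for a in(-5,0,5,10,15,20,25):
        r=np.radians(a);L=f*np.sin(r)-up*np.cos(r);N=-f*np.cos(r)-up*np.sin(r)
        print(a,[round(proj(cw,s+L*l+N*n)[1]) for l,n in((-.02,.028),(.14,.028))],end=' ')
E
python3 -c "
from h import *
ang('w13')"
```

```text
time: 36.6
tool_pos: [0.5857, -0.2748, 0.1425]
tcp_rot: [179.9, 41.1, 144.7]
contact_force: [-2.3, 1.3, 25.5]
gripper_width: 0.648
finger_force: 21.9
stud in rack [0.0365 0.0041 0.1376] force in rack [ 5.6493 -0.3456 24.1043] q6 15.490787516301475
heavy edge rows 0.. [103 103 108 122 123 135 136 137 135 135 132 118 115 115 118 108 108 107
 107  96  95  95  95  96  96  96  96  96  96  96  97  97  97  97  97  97] end rows 280.. [ 95  95  95  95  95  95  95  95  95  95  95  95  94  95 101 111 123 127
 127 138 176 185 167 172]
-5 [341, 43] 0 [331, 62] 5 [322, 80] 10 [312, 98] 15 [303, 114] 20 [294, 131] 25 [284, 147]
```

```bash
python3 -m creep '{"jaw":[40,40,40,40,40,40,40,40,40,40],"offset":[[0,0,0],[0,0,0],[-5,0,-10],[-2,0,-6],[-8,0,3.2],[-8,0,3.2],[-8,0,3.2],[0,0,0],[0,0,0],[0,0,0]],"turn":[[0,0,0],[0,0,0],[0,0,0],[0,0,0],[0,0,0],[0,0,0],[0,0,0],[0,0,0],[0,0,0],[0,0,0]]}'; python3 -c "
from h import *
ang('w14')"
```

```text
time: 37.9
tool_pos: [0.5948, -0.2823, 0.1571]
tcp_rot: [-180.0, 40.0, 144.9]
contact_force: [-0.1, 0.1, -3.8]
gripper_width: 0.62
finger_force: 63.3
stud in rack [0.0532 0.0032 0.1484] force in rack [-1.3172 -0.5423 -2.7846] q6 14.395816312828153
heavy edge rows 0.. [123 132 128 120 126 120 123 127 125 120 115 108 106  97  98  98  98  99
  99  99  99 100 100 100 100 100 100 100 100 100 100 100 100 100 100 100] end rows 280.. [ 99 100  99  99  99  99  99  99  99  99  99  99  99  99  99  99  99  98
 101 107 119 160 187 170]
-5 [339, 47] 0 [329, 66] 5 [320, 84] 10 [310, 101] 15 [301, 118] 20 [292, 134] 25 [283, 150]
```

The tin swings back to vertical when it hangs, so the hinge is free but damped. I'll redo the pivot starting farther up-slope.

```bash
python3 -m creep '{"jaw":[40,40,40,40,40,40],"offset":[[-6.5,0,2.6],[-6.5,0,2.6],[-6.5,0,2.6],[-5,0,2],[0,0,0],[0,0,0]],"turn":[[0,0,0],[0,0,0],[0,0,0],[0,0,0],[0,0,0],[0,0,0]]}'; python3 -c "
from h import *
ang('w15')"
```

```text
time: 38.7
tool_pos: [0.6156, -0.2971, 0.1659]
tcp_rot: [-180.0, 40.0, 144.9]
contact_force: [0.8, 0.3, -4.2]
gripper_width: 0.624
finger_force: 63.3
stud in rack [0.0798 0.0034 0.1487] force in rack [-0.7622 -0.7699 -4.7157] q6 14.552016228601651
heavy edge rows 0.. [132 123 105 105 105 105 104 100 114 108 100 103 101  97  98  98  98  99
  99  99  99  99 100 100 100 100 100 100 100 100 100 100 100 100 100 100] end rows 280.. [ 99  99  99  99  99  99  99  98  98  98  98  98  98  98  98  98  98  98
 102 108 122 161 187 169]
-5 [339, 47] 0 [329, 66] 5 [320, 84] 10 [310, 101] 15 [301, 118] 20 [292, 134] 25 [283, 150]
```

```bash
python3 -m creep '{"jaw":[53,55,55.3,55.3,55.3,55.3,55.3,55.3],"offset":[[-4.6,0,1.9],[2,0,5],[1.9,0,4.6],[1.1,0,2.8],[0.8,0,2],[0.8,0,2],[0,0,0],[0,0,0]],"turn":[[0,0,0],[0,0,0],[0,0,0],[0,0,0],[0,0,0],[0,0,0],[0,0,0],[0,0,0]]}'; python3 -c "
from h import *
ang('w16')"
```

```text
time: 39.75
tool_pos: [0.6265, -0.3044, 0.1544]
tcp_rot: [180.0, 40.4, 144.8]
contact_force: [-1.6, -0.3, 6.2]
gripper_width: 0.645
finger_force: 21.3
stud in rack [0.0885 0.0037 0.1336] force in rack [ 0.7408 -0.321   6.0685] q6 14.024306951069345
heavy edge rows 0.. [104 103 103 104 105 112 107 101  88 102  99 100  98  99  99  99  99 100
 100 100 101 101 101 101 101 101 101 101 101 101 102 102 101 101 102 102] end rows 280.. [100 100 100 100 100 100 100 100 100 100  99  99  99  99  99  99  99  99
  99  99 106 112 145 188]
-5 [339, 46] 0 [330, 64] 5 [321, 83] 10 [311, 100] 15 [302, 117] 20 [292, 133] 25 [283, 149]
```

```bash
python3 -m creep '{"jaw":[55.3,55.3,55.3,55.3,55.3,55.3,55.3,55.3,55.3,55.3],"offset":[[4.6,0,-0.5],[5,0,-0.4],[5,0,-0.4],[4.6,0,-1.9],[4.6,0,-1.9],[4.6,0,-1.9],[4.6,0,-1.9],[4.6,0,-1.9],[4.6,0,-1.9],[0,0,0]],"turn":[[0,0,0],[0,0,0],[0,0,0],[0,0,0],[0,0,0],[0,0,0],[0,0,0],[0,0,0],[0,0,0],[0,0,0]]}'; python3 -c "
from h import *
ang('w17')"
```

```text
time: 41.05
tool_pos: [0.5968, -0.2831, 0.1433]
tcp_rot: [179.9, 41.1, 144.7]
contact_force: [-9.1, 4.4, 28.4]
gripper_width: 0.647
finger_force: 22.0
stud in rack [0.0499 0.0037 0.1342] force in rack [-1.3349 -3.2445 30.5861] q6 15.31329640391063
heavy edge rows 0.. [104 105 111 126 123 134 135 135 135 136 135 111 107 107 107 107 106  96
 110 115 108  90  97  94  94  94  94  94  94  94  95  94  95  95  95  95] end rows 280.. [ 94  93  93  93  93  93  93  93  93  92  93  92  95 104 116 125 126 128
 121 160 186 169 150 186]
-5 [341, 43] 0 [331, 62] 5 [322, 80] 10 [312, 98] 15 [303, 114] 20 [294, 131] 25 [284, 147]
```

Now t≈6°, with the front bottom edge behind the lip. A little further to go flat.

```bash
python3 -m creep '{"jaw":[55.3,55.3,55.3,55.3,55.3],"offset":[[4.6,0,-1.9],[4.6,0,-1.9],[2.8,0,-1.2],[0,0,0],[0,0,0]],"turn":[[0,0,0],[0,0,0],[0,0,0],[0,0,0],[0,0,0]]}'; python3 -c "
from h import *
ang('w18')"
```

```text
time: 41.72
tool_pos: [0.5845, -0.2758, 0.1359]
tcp_rot: [-180.0, 40.7, 144.7]
contact_force: [-7.1, 0.9, 17.3]
gripper_width: 0.651
finger_force: 22.0
stud in rack [0.0342 0.0027 0.1316] force in rack [-0.8622 -2.7196 18.6244] q6 15.981293331254802
heavy edge rows 0.. [103 103 104 105 112 110 127 136 137 136 136 137 137 136 137 137 132 108
 108 108 108 108 108 104 119 112 103  90  90  90  91  90  91  91  91  91] end rows 280.. [ 90  90  90  90  90  89  89  90  89  93 102 114 123 127 130 124 129 132
 167 155 170 187 186 186]
-5 [340, 44] 0 [331, 63] 5 [321, 81] 10 [312, 99] 15 [302, 115] 20 [293, 132] 25 [284, 148]
```

The tin now stands flat on the floor (heavy edge at v≈132, angle about 19° against 18°). I'll relieve the press, release and retreat.

```bash
python3 -m creep '{"jaw":[55.3,55.3,57,60,66,75,80,80],"offset":[[-0.8,0,-2],[0,0,0],[0,0,0],[0,0,0],[0,0,0],[0,0,0],[0,0,0],[0,0,0]],"turn":[[0,0,0],[0,0,0],[0,0,0],[0,0,0],[0,0,0],[0,0,0],[0,0,0],[0,0,0]]}'; python3 -c "
from h import *
ang('w19')"
```

```text
time: 42.78
tool_pos: [0.5805, -0.2722, 0.1314]
tcp_rot: [-180.0, 40.0, 144.9]
contact_force: [0.1, -0.1, 0.0]
gripper_width: 0.938
finger_force: 0.0
stud in rack [0.0283 0.0032 0.1292] force in rack [ 0.1031 -0.1677  0.7256] q6 15.659501248138815
heavy edge rows 0.. [104 104 104 105 106 105 125 127 106 107 107 109 109 109 131 135 137 138
 138 111 109 109 108 108 109  95 110 116 109  86  90  90  90  91  91  91] end rows 280.. [ 90  90  90  90  90  90  89  89  89  89  89  89  89  89  91 100 111 121
 126 142 166 183 187 187]
-5 [339, 47] 0 [329, 66] 5 [320, 84] 10 [310, 101] 15 [301, 118] 20 [292, 134] 25 [283, 150]
```

```bash
python3 -m creep '{"jaw":[82,82,82,82,82,82,82],"offset":[[0,0,-10],[0,0,-25],[0,0,-40],[0,0,-45],[0,0,-40],[0,0,0],[0,0,0]],"turn":[[0,0,0],[0,0,0],[0,0,0],[0,0,0],[0,0,0],[0,0,0],[0,0,0]]}'; python3 - <<'E'
from h import *
st();cw=env.get_calibration("wrist")
a=env.grab_frame("wrist");b=env.grab_frame("wrist");cv2.imwrite("pics/w20.png",a[:,:,::-1]);t=env.grab_frame("top");cv2.imwrite("pics/t20.png",t[:,:,::-1])
print("diff",np.abs(a.astype(int)-b).mean())
h=cv2.cvtColor(b,7)
for v in range(60,400,15): print("%3d"%v,''.join("%4d"%x for x in h[v,230:410:9]))
for xm in(.028,.038):
  print(xm,[proj(cw,O+M@[xm+dx,.003+dy,z]).round(0).tolist() for z,dx,dy in((.16,-.028,-.022),(.16,-.028,.022),(.16,.028,-.022),(.16,.028,.022),(0,-.028,-.022),(0,-.028,.022))])
print("lip inner top",proj(cw,O+M@[0,.003,.008]))
# compare bystanders between start and now in top image
t0=cv2.imread("pics/top0.png").astype(int);t1=t[:,:,::-1].astype(int)
for n,(u,v) in dict(mug=(133,230),tumbler=(425,293)).items(): print(n,np.abs(t0-t1)[v-18:v+18,u-18:u+18].mean())
E
```

```text
time: 43.7
tool_pos: [0.4962, -0.2134, 0.2536]
tcp_rot: [-180.0, 40.0, 144.8]
contact_force: [-0.5, -0.8, -0.6]
gripper_width: 0.958
finger_force: 0.0
{'time': 43.7, 'tool_pos': array([ 0.4962, -0.2134,  0.2536]), 'tcp_rot': array([-179.9678,   40.0236,  144.8476]), 'contact_force': array([-0.513 , -0.7681, -0.633 ]), 'gripper_width': 0.9580197649258865, 'finger_force': 0.0, 'joint_positions': array([ 20.7366,  -4.6716, -11.8484, 130.833 ,  44.1377,  22.9781,
        26.953 ])}
diff 2.1710329861111113
 60  213 213 162 155 156 156 155 154 212 213 214 212 213 156 155 108 107 106 108 168
 75  214 214 212 213 171 156 213 213 213 213 213 212 198 199 198 138 113 109 108 115
 90  213 214 214 214 213 214 213 205 206 207 205 199 199 198 198 198 206 110 110 106
105  214 215 214 214 214 214 214 206 207 207 186 189 199 199 198 198 208 215 109 108
120  187 187 187 186 187 187 190 189 131 144 149 149 187 187 186 188 187 186 189 107
135   96  95  96  95  96  95  97  95  96  95  96  98  98  99  99  96  95  96  96  96
150  201 201 200 200 199 199 198 191  92  91  93  92 173 186 185 201 200 201 201 20
[... 949 characters left out ...]
 110 110 107 106 117 111 104 102  97 101 100 101 110 106 103 105 105 102
345  106 107 108 109 108 110 114 110 105 102  98 102 101 102 110 106 105 107 107 109
360  149 149 150 143 145 148 144 138 146 131 148 141 153 149 151 143 148 146 138 145
375  127 128 126 119 111 174 177 186 185 186 186 186 187 187 143 120 126 135 133 131
390   52  65  66  21  18  25  23  18  74 174 200 172  30  21  20  22  22  21  61  65
0.028 [[292.0, 217.0], [351.0, 217.0], [295.0, 272.0], [347.0, 273.0], [301.0, 139.0], [340.0, 139.0]]
0.038 [[293.0, 228.0], [350.0, 228.0], [295.0, 281.0], [346.0, 281.0], [301.0, 147.0], [340.0, 148.0]]
lip inner top [320.675  141.7144]
mug 4.263631687242798
tumbler 4.286779835390947
```

The top end face at rows 220–280 and the front foot edge near 143 match a tin standing along the floor normal about 31 mm up-slope. The mug and tumbler are unmoved. Handing in.

```bash
python3 -c "
from station import env
print(env.finish_job())"
```

```text
the job is handed in; nothing more can be done
None
```

I handed the job in at about 44 s of robot time, but no verdict came back: the coffee cup is upright on the mat, the tin stands heavy end down on the rack floor about 31 mm up from the lip, and the big mug and tumbler look unmoved in the images.

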